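# Dispense bearing balls from the tilting jar

## Robot

A 6-joint arm with a two-finger parallel gripper is mounted at the origin on the work surface. World frame = base frame: x ahead of the robot, y to its left, z up, the work surface at z = 0. Lengths are in m, angles in rad, forces in N, time in s.
With the tool pointing down it reaches from about 0.35 to 0.975 m from the base axis. Payload 4.9 kg.
Tool frame: the origin (TCP) lies at the very end of the fingers, on their centre line; the grasp point (between the pads) lies 19 mm behind it; z points along the fingers, x is the direction in which the jaws open and shut, and the axes are right-handed (so a half turn about z gives the same grasp; the last joint's range is limited). The gripper opens to 85 mm and grips with 20 to 120 N. Pads are 22 mm wide; open, the fingers measure 114 mm over their backs; the gripper's body (76 mm by 85 mm) begins 54 mm behind the grasp point. The pads swing forward as they close: fully open they stand 13 mm farther back than shut.
Start: joints at [-1.236, 0.053, 1.613, -0, 1.476, -0.119], TCP at [0.274, -0.562, 0.196] pointing down, gripper open.
Joint ranges: [-3.01, 3.01], [-1.01, 2.22], [0.06, 2.58], [-1.02, 4.17], [0.09, 2.62], [-3.14, 3.14]. Speed limits (rad/s): [2.57, 2.57, 3.14, 3.14, 3.14, 3.14].

## Interface

Orientations are given as a rotation vector (axis times angle).
In Python, from station import monitor, imaging, ticket gives the robot as it stands.
- The arm moves only by the tool step_arm, never from a script. Its argument "targets" is one flat list of numbers, 4 for each row, row after row: the shift along the tool's x, y, z in m, then the turn about the tool's z in rad. In form: [tx, ty, tz, roll, tx, ty, tz, roll, ...]. A call has 1 to 12 rows; each row is the pose to reach, as a shift and turn from the pose measured when the call began, along the tool's axes at that moment; what a row does not reach only later rows make up. A row lasts 1/12 s, in which the tool goes at most 41.7 mm and 7.16 degrees, less where a joint would pass 70% of its speed; a pose out of reach is approached as far as the arm can. A call with a gripper value outside its range is refused whole. "grip" is the finger opening in m, from 0 to 0.0854, set as the call begins (left out, the last holds). The fingers move at their own pace and stop on an object; "force" is the grip in N (left out, the last holds). Time passes only in rows, so rows that repeat a pose let the fingers close. It gives the time, the measured TCP pose, the force and the opening at its end, in the units of the state.
- monitor.get_obs(): the state, without advancing time (a new reading comes with each control period).
- imaging.get_image(name): name is "side" or "top"; returns a dict with "color" (400x640x3 uint8, red, green, blue), "depth" (400x640 float32, m along the optical axis (not along the pixel's ray), 0 where there is no reading), "fov_y" (degrees; the focal length in pixels is half the picture's height over the tangent of half this angle, whatever the lens; pixels are square), "cx", "cy" (the principal point, pixels), "R" (3x3) and "t" (3): a world point X has camera coordinates R X + t. Camera axes: x right, y down, z forward; pixel columns grow to the right and rows downward; lengths in m; the calibration is good to about 2 mm. A picture is of the moment at which its call begins.
- ticket.finish_job(): hands the job in, once; it reports no verdict.
Trained networks look in a picture, given as the dict that the camera call returned (one of the last four; its "shot" number tells which), for a name from the list of things; names that differ only in an ending like _2 or _b are one class to them, and where a whole thing is asked for, a point or a joint stands for the part that bears it (a point fixed in the world has none). Each returns a list of dicts, best first, with "score" (0 to 1); they miss things now and then, are a little off and sometimes report something else, mostly with a low value. They report only what shows in the picture. A call takes as long as a camera call.
- imaging.search_frame(name, picture): "uv" ([column, row] in pixels, amid what is visible of it).
- imaging.mark_of(name, picture): "uv" ([column, row] in pixels: a listed point, or the origin of a listed thing).
The state is a dict: "t": time; "q": joint angles; "dq": joint speeds; "effort": joint torques, N m; "tool_pos": TCP position; "tool_rot": TCP orientation; "contact_force": force on the tool from outside, world axes, zero at the start; "wrist_torque": the same for the moment, N m; "opening": finger opening in m.
Only numpy, scipy, OpenCV 4.12 (cv2) and the standard library are available. Lean on these libraries where they do the work, as an engineer would, in place of code of your own. Each camera call takes 0.05 s, during which the arm holds its last target.

## Task

Get the five bearing balls out of the tilting dispenser: while the jar is still locked, turn its dial cap to the middle-sized opening, the one the 14 mm balls just run through one at a time, and then slide the red tilt lock outwards, fully to its end stop. Swing the jar forward by its handle all the way over until every ball has run out into the catch pan, and swing it back to its rest, leaving dial and lock as you set them. Do not disturb the spray can, motor, stick jar and screwdriver around it.

Things in the scene. Friction and masses are not known exactly. Their poses are not given: they have to be found in the camera images.
- stand: Fixed dispenser stand. Origin on the bench under the jar's pivot, +z up, x to the back (its front, -x, faces roughly the robot), y to the left seen from the robot. Grey uprights at y = +62 and -62 mm (8 mm thick, x -25 to 45 mm, round bearing tops 177 mm high, pivot knobs out to y = 80 mm either side) carry the jar. The tilt lock's track stands on the left, y 66 to 162 mm.
- pivot (a point): Middle of the jar's pivot axis, which runs level along the stand's y: 155 mm above the stand's origin. Axes as the stand's.
- pan_floor (a point): Centre of the steel catch pan's floor, in front of and under the jar: x = -95, y = 0, z = 11 mm in the stand's frame. Inside, the pan spans x -203 to +13 mm and y -52 to +52 mm; rim 51 mm above the bench.
- jar (a joint): Swing of the jar about the pivot, rad: 0 = at rest on its stop, leaning 35 degrees from upright, its top to the front (stand -x); grows as it swings forward and over to its other stop at 1.75, top down over the pan. Stiff pivot: stays wherever it is left (about 2 N at the handle moves it). Cannot swing beyond about 0.05 while the lock is closed. Balls run out from about 0.6 on.
- dial (a joint): Turn of the dial cap on the jar's top, rad, growing counter-clockwise looking down on the dial. 0 = closed, 1.047 = small opening (9 mm), 2.094 = middle opening (21 mm), 3.142 = wide opening (28 mm) over the cap's outlet, which is at the jar's front edge. Range 0 to 3.142; starts between 0.05 and 1.4. Stays where it is left (0.06 N m turns it).
- lock (a joint): Travel of the tilt lock, m: 0 = closed (bolt over a lug of the jar), 0.040 = fully open, at its end stop; grows as the grip slides to the stand's +y, outwards. Starts within 6 mm of closed. It stays where it is left (about 2 N moves it).
- dial_grip (a point): Point on the dial's axis, amid its black grip bar, 27 mm above the yellow disc (89 mm across). z axis = dial axis, 35 degrees from upright with the jar at rest; the point turns with the dial. The bar is 14 mm wide, along this x axis from -40 mm (red nose) to +14 mm, up to 12 mm above this point. At dial 0 the nose points to the front. At rest: 44 mm in front of the pivot, 63 mm above it.
- lock_grip (a point): Middle of the tilt lock's red grip block: 22 mm along the stand's x, 20 mm along y, top 12 mm above this point. The track under it lies 32 mm below this point, its outer end plate rises to 16 mm below it. When closed it is at x = 30, y = 98, z = 187 mm in the stand's frame.
- jar_handle (a point): Middle of the jar's handle, a round steel bar 12 mm thick, 94 mm long, parallel to the pivot, 80 mm from the pivot axis on two arms. At rest 66 mm behind (+x) and 46 mm above the pivot; it goes up, over the top and forward on a circle of 80 mm. z axis = the jar's long axis. The clear jar, 64 mm square, reaches 70 mm below the pivot, its 102 mm wide cap 46 mm above it, along that axis.
- ball1_center (a point): Centre of a polished steel bearing ball, 14 mm in diameter, about 12 g; starts inside the jar, at its bottom.
- ball2_center (a point): Centre of a polished steel bearing ball, 14 mm in diameter, about 12 g; starts inside the jar, at its bottom.
- ball3_center (a point): Centre of a polished steel bearing ball, 14 mm in diameter, about 12 g; starts inside the jar, at its bottom.
- ball4_center (a point): Centre of a polished steel bearing ball, 14 mm in diameter, about 12 g; starts inside the jar, at its bottom.
- ball5_center (a point): Centre of a polished steel bearing ball, 14 mm in diameter, about 12 g; starts inside the jar, at its bottom.
- spray: Bystander: upright spray can, blue and white with a red nozzle, 54 mm in diameter, 190 mm tall; origin at the centre of its underside.
- motor: Bystander: stripped appliance motor lying on its foot plate, about 115 mm long (its x axis), 72 mm wide, 80 mm tall; origin under the centre of the plate.
- sticks: Bystander: glass jar 68 mm in diameter, 90 mm tall, with wooden sticks standing up to 165 mm; origin at the centre of its underside.
- driver: Bystander: screwdriver with red handle, 190 mm long, lying along its x axis on the bench; the origin is near its middle, on the bench.

How it is judged:
By the outcome, as a careful person would: the job done as asked, in the order asked, and still so for the second after the job is handed in, with the robot touching nothing.
It also fails if it takes over 70 s, if anything falls off the work surface, if the arm or the gripper's body presses on something with over 40 N, if the wrist force passes 120 N, or if a joint passes its speed limit or range.

## Working session

There is one attempt and no reset: what is moved stays moved. The work goes in short steps, Python scripts to look and compute and a tool call to move; the robot and the scene stay as the last step left them, time stands still between calls to the robot, and variables do not carry over. Pictures are saved under pics/ and viewed, and the job is handed in when it is done.

Besides the shell and the picture viewer there is one more tool, called after ">>>" as name(argument=value, ...), one argument or row to a line, values as JSON. step_arm: Moves the arm, as the interface text tells. Its arguments: {"type":"object","properties":{"targets":{"type":"array","items":{"type":"number"}},"grip":{"type":"number"},"force":{"type":"number"}},"required":["targets"]}

```bash
ls; mkdir -p pics; python3 - <<'E'
from station import monitor, imaging
import cv2
print(monitor.get_obs())
for n in ("side","top"):
    p=imaging.get_image(n); cv2.imwrite(f"pics/{n}0.png",p["color"][:,:,::-1]); print(n,p["fov_y"],p["cx"],p["cy"],p["R"],p["t"])
    for k in ("stand","pivot","pan_floor","dial_grip","lock_grip","jar_handle","spray","motor","sticks","driver"):
        r=imaging.mark_of(k,p)
        print(k,[(x["uv"],round(x["score"],2)) for x in r[:2]])
E
```

```text
pics
{'t': 0.0, 'q': array([-1.23599734e+00,  5.33320208e-02,  1.61424978e+00,  1.92275219e-05,
        1.47602411e+00, -1.19016326e-01]), 'dq': array([-0.00092058, -0.00052963, -0.00114682,  0.00059193,  0.00073019,
        0.00031246]), 'effort': array([ 1.01188627e-03, -3.93680227e+01, -3.70177031e+01, -9.69755843e-05,
        7.00879682e-03, -1.17022518e-05]), 'tool_pos': array([ 0.27377037, -0.56109319,  0.19510491]), 'tool_rot': array([-2.66316116e+00,  1.66407618e+00,  2.44411529e-03]), 'contact_force': array([-0.07214457,  0.36713208, -0.17558172]), 'wrist_torque': array([ 0.00906595, -0.02099861,  0.01899645]), 'opening': 0.0854157374399885}
side 56.057153471839975 315.2339752188653 199.0902903934305 [[-0.81160916 -0.58406356  0.01266204]
 [-0.42921058  0.58144312 -0.69116002]
 [ 0.39631913 -0.56638648 -0.72259083]] [0.42622249 0.33217566 0.64097951]
stand [([314.3, 226.6], 0.57)]
pivot [([311.8, 180.7], 0.88)]
pan_floor [([350.7, 237.0], 0.69)]
dial_grip []
lock_grip [([277.3, 197.7], 0.69)]
jar_handle [([283.9, 153.7], 0.86), ([408.8, 194.3], 0.25)]
spray []
motor [([407.6, 193.6], 0.7)]
sticks [([228.0, 244.7], 0.95)]
driver [([345.0, 296.5], 0.71), ([276.2, 198.4], 0.63)]
top 57.361397916223034 325.3433533401262 197.67139342334224 [[ 0.15788774 -0.98745159  0.00329035]
 [-0.96597342 -0.15514308 -0.2069444 ]
 [ 0.20485805  0.02949559 -0.97834717]] [-0.08655651  0.53953564  0.7590914 ]
stand [([346.2, 201.5], 0.85)]
pivot [([347.5, 184.7], 0.82), ([348.7, 200.9], 0.53)]
pan_floor [([346.9, 240.7], 0.91), ([350.5, 199.7], 0.56)]
dial_grip [([347.3, 200.3], 0.65)]
lock_grip [([291.1, 167.0], 0.61)]
jar_handle [([346.2, 143.6], 0.78)]
spray [([402.6, 167.6], 0.93)]
motor [([432.1, 271.7], 0.63)]
sticks [([287.8, 138.0], 0.62)]
driver [([286.2, 258.0], 0.59)]
```

View pics/side0.png

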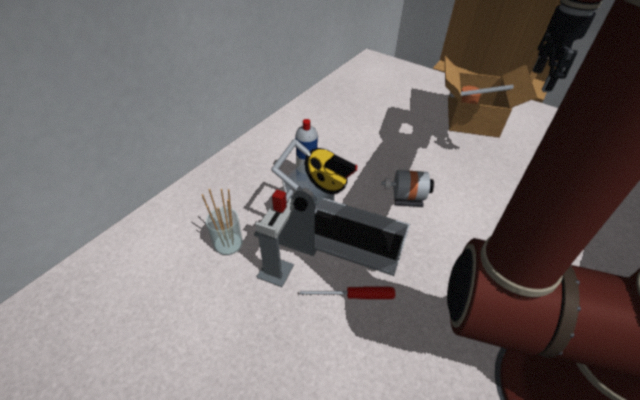

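View pics/top0.png

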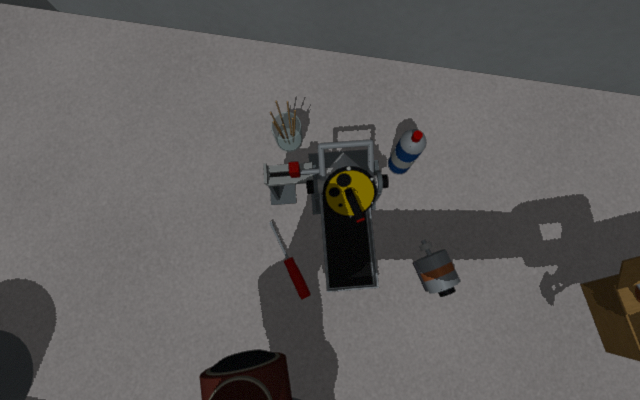

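```bash
cat > h.py <<'E'
import numpy as np, cv2
from scipy.spatial.transform import Rotation as Rn
from scipy.optimize import least_squares
def proj(p,X):
    X=np.atleast_2d(X); f=p["color"].shape[0]/2/np.tan(np.radians(p["fov_y"])/2)
    c=X@np.array(p["R"]).T+p["t"]; return np.c_[p["cx"]+f*c[:,0]/c[:,2],p["cy"]+f*c[:,1]/c[:,2]]
def cloud(p):
    h,w=p["depth"].shape; f=h/2/np.tan(np.radians(p["fov_y"])/2); v,u=np.mgrid[:h,:w]; z=p["depth"]
    c=np.stack([(u-p["cx"])/f*z,(v-p["cy"])/f*z,z],-1); return (c-p["t"])@np.array(p["R"])
def zoom(p,u0,v0,u1,v1,s,fn):
    cv2.imwrite(fn,cv2.resize(np.ascontiguousarray(p["color"][v0:v1,u0:u1,::-1]),None,fx=s,fy=s,interpolation=cv2.INTER_CUBIC))
def S(st,X): # stand->world
    a=st[2]; R=np.array([[np.cos(a),-np.sin(a),0],[np.sin(a),np.cos(a),0],[0,0,1]])
    return np.atleast_2d(X)@R.T+[st[0],st[1],0]
E
python3 - <<'E'
from h import *
from station import monitor, imaging
ps={n:imaging.get_image(n) for n in ("side","top")}
pts={"stand":(0,0,0),"pivot":(0,0,.155),"pan_floor":(-.095,0,.011),"lock_grip":(.030,.100,.187),"jar_handle":(.066,0,.201)}
obs=[]
for n,p in ps.items():
    for k in pts:
        r=imaging.mark_of(k,p)
        if r: obs.append((n,k,np.array(r[0]["uv"])))
def res(st): return np.concatenate([(proj(ps[n],S(st,pts[k]))[0]-uv) for n,k,uv in obs])
s=least_squares(res,[.6,0,0],loss="soft_l1"); print(s.x, s.x[2]*57.3)
for (n,k,_),r in zip(obs,res(s.x).reshape(-1,2)): print(n,k,r.round(1))
st=s.x
C={n:cloud(p) for n,p in ps.items()}
np.savez("scene0.npz",**{n:C[n] for n in C},**{n+"c":ps[n]["color"] for n in ps})
for n,p in ps.items():
    r=imaging.mark_of("dial_grip",p); print(n,r[:1])
for n in ps:
    img=ps[n]["color"].copy().astype(int); Q=C[n]
    L=(Q-[st[0],st[1],0]); a=st[2]; L=L@np.array([[np.cos(a),-np.sin(a),0],[np.sin(a),np.cos(a),0],[0,0,1]])
    red=(img[...,0]>120)&(img[...,1]<50)&(img[...,2]<50)
    near=(abs(L[...,0]-.03)<.05)&(abs(L[...,1]-.1)<.05)&(L[...,2]>.15)
    if (red&near).sum(): q=L[red&near]; print(n,"red lock",q.min(0),q.max(0),np.median(q,0),len(q))
zoom(ps["top"],240,100,460,310,3.5,"pics/topz.png")
zoom(ps["side"],190,110,420,310,3.4,"pics/sidez.png")
E
```

```text
[ 0.56467649 -0.04399515  0.22287825] 12.770923682372011
side stand [0.7 1.3]
side pivot [ 0.9 -1.2]
side pan_floor [-3.1  2. ]
side lock_grip [ 0.9 -2.9]
side jar_handle [0.3 0.2]
top stand [-0.6 -1.3]
top pivot [-0.2  1. ]
top pan_floor [ 0.4 -4. ]
top lock_grip [-103.1    0.8]
top jar_handle [ 0.8 -3.3]
side [{'uv': [337.6, 161.8], 'score': 0.74}]
top [{'uv': [347.9, 199.6], 'score': 0.84}]
side red lock [0.01534526 0.0979282  0.19650116] [0.03236462 0.11230311 0.20002411] [0.02318272 0.10558841 0.19830498] 53
```

```bash
ls pics
```

```text
side0.png
sidez.png
top0.png
topz.png
```

View pics/topz.png

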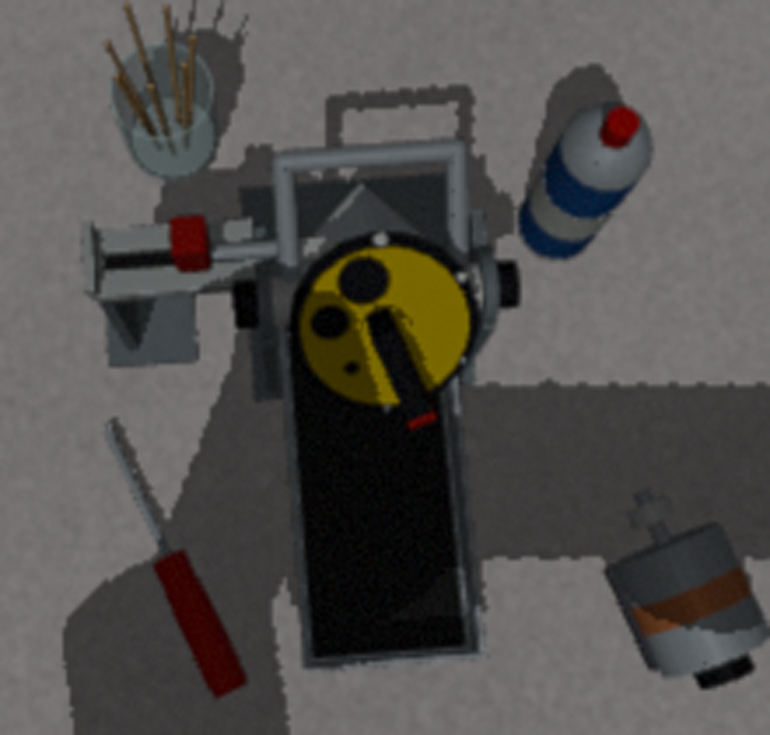

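View pics/sidez.png

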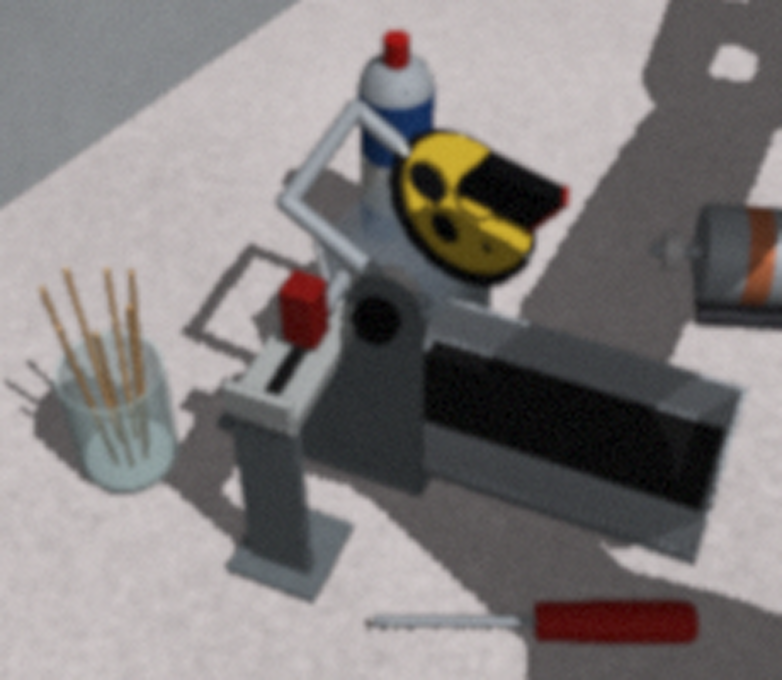

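```bash
cat >> h.py <<'E'
PTS={"stand":(0,0,0),"pivot":(0,0,.155),"pan_floor":(-.095,0,.011),"jar_handle":(.0655,0,.201),"dial_grip":(-.044,0,.218)}
E
python3 - <<'E'
from h import *
from station import monitor, imaging
obs=[];P=[]
for i in range(2):
  for n in ("side","top"):
    p=imaging.get_image(n);P.append(p)
    for k in PTS:
        for r in imaging.mark_of(k,p)[:1]: obs.append((p,k,np.array(r["uv"])))
def res(st): return np.concatenate([(proj(p,S(st,PTS[k]))[0]-uv) for p,k,uv in obs])
s=least_squares(res,[.56,-.04,.2],loss="soft_l1"); print(s.x)
st=s.x; np.save("st.npy",st)
def draw(p,st,fn,box,sc):
    zoom(p,*box,sc,fn); im=cv2.imread(fn)
    def pt(X): return tuple(int(round(v)) for v in ((proj(p,S(st,X))[0]-box[:2]+.5)*sc-.5))
    def line(A,B,c): cv2.line(im,pt(A),pt(B),c,1)
    line((.0655,-.047,.201),(.0655,.047,.201),(0,255,0))
    for y in(-.08,.08): cv2.circle(im,pt((0,y,.155)),4,(255,0,255),1)
    r=[(-.203,-.052,.051),(-.203,.052,.051),(.013,.052,.051),(.013,-.052,.051)]
    for a,b in zip(r,r[1:]+r[:1]): line(a,b,(255,255,0))
    s_,c_=np.sin(np.radians(35)),np.cos(np.radians(35))
    O=np.array((-.044,0,.218))-.027*np.array((-s_,0,c_))
    q=[O+.0445*(np.cos(t)*np.array((-c_,0,-s_))+np.sin(t)*np.array((0,-1,0))) for t in np.linspace(0,6.283,40)]
    for a,b in zip(q,q[1:]): line(a,b,(0,0,255))
    for L in (.0,.006):
      q=[(x,.098+L+y,.199) for x,y in((.019,-.01),(.041,-.01),(.041,.01),(.019,.01))]
      for a,b in zip(q,q[1:]+q[:1]): line(a,b,(255,255,255))
    cv2.imwrite(fn,im)
draw(P[1],st,"pics/ov_top.png",(240,100,460,310),3.5)
draw(P[0],st,"pics/ov_side.png",(190,110,420,310),3.4)
E
```

```text
[ 0.55851269 -0.04239584  0.22595935]
```

View pics/ov_top.png

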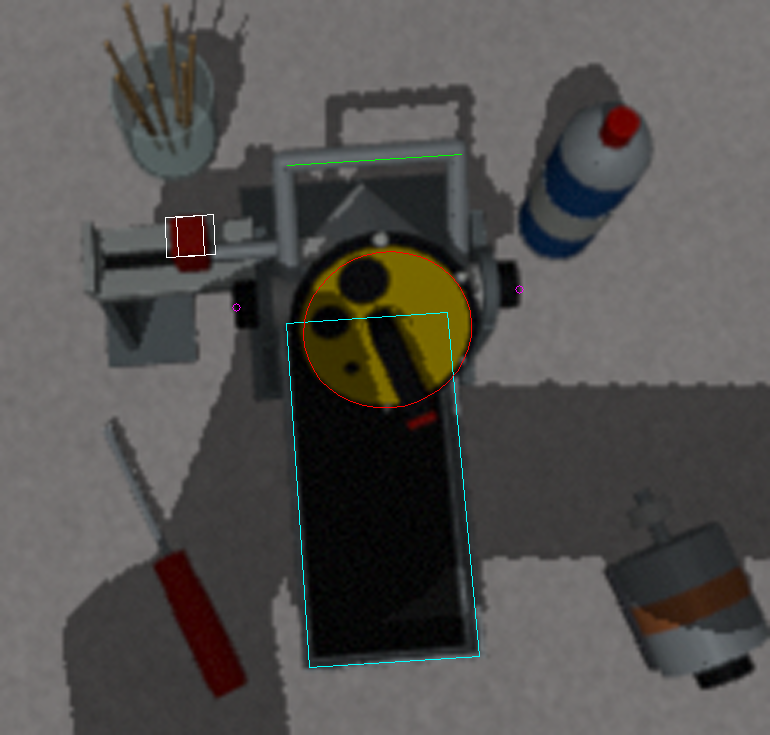

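View pics/ov_side.png

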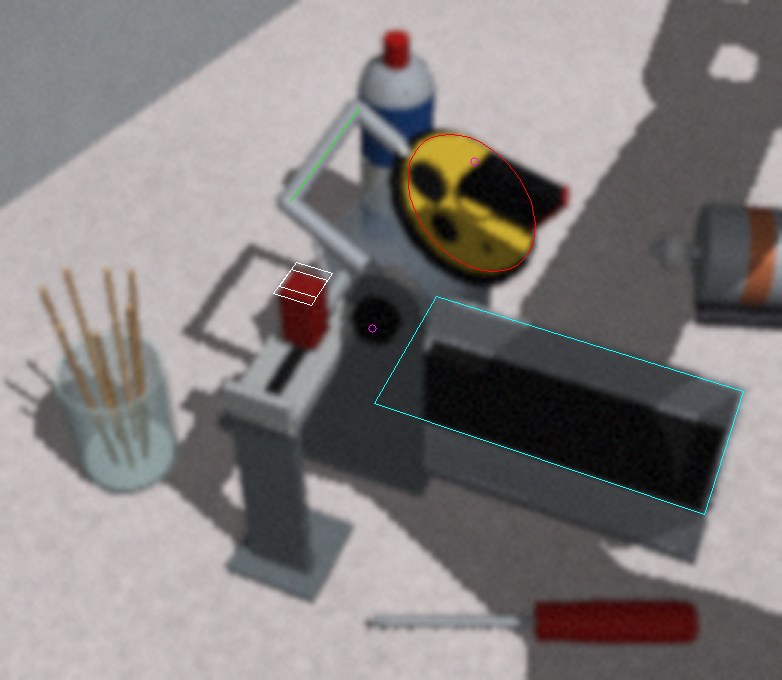

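```bash
python3 - <<'E'
from h import *
st=np.load("st.npy"); d=np.load("scene0.npz"); a=st[2]
Rz=np.array([[np.cos(a),-np.sin(a),0],[np.sin(a),np.cos(a),0],[0,0,1]])
s_,c_=np.sin(np.radians(35)),np.cos(np.radians(35)); n=np.array((-s_,0,c_)); f=np.array((-c_,0,-s_))
O=np.array((-.044,0,.218))-.027*n
for k in("side","top"):
    L=(d[k]-[st[0],st[1],0])@Rz; c=d[k+"c"].astype(int)
    m=(L[...,2]>.188)&(abs(L[...,1]-.102)<.03)&(abs(L[...,0]-.03)<.035); q=L[m]
    if len(q): print(k,"lock top n",len(q),"5/95",np.percentile(q,[5,95],axis=0).round(4).tolist())
    m=(abs(L[...,0]-.066)<.025)&(abs(L[...,1])<.038)&(L[...,2]>.19)&(L[...,2]<.225); q=L[m]
    if len(q): print(k,"handle",len(q),np.median(q,0).round(4),np.percentile(q[:,0],[5,95]))
    y=(c[...,0]>70)&(c[...,1]>.6*c[...,0])&(c[...,2]<.35*c[...,0])&(np.linalg.norm(L-O,axis=-1)<.07); q=L[y]
    if len(q):
        r=(q-O); print(k,"disc",len(q),"height med",np.median(r@n).round(4),"front 1/99",np.percentile(r@f,[1,99]).round(4),"right",np.percentile(-r[:,1],[1,99]).round(4))
        U,s,V=np.linalg.svd(q-np.median(q,0),full_matrices=False); v=V[2]*np.sign(V[2][2]); print("  normal",v.round(3))
    # bar
    h=(L-O)@n; fr=(L-O)@f; rt=-(L-O)[...,1]
    m=(h>.03)&(h<.055)&(np.hypot(fr,rt)<.06); q=L[m]
    if len(q): 
        X=np.c_[fr[m],rt[m]]; mu=X.mean(0); U,s,V=np.linalg.svd(X-mu,full_matrices=False); t=(X-mu)@V[0]
        print(k,"bar n",len(q),"h",np.median(h[m]).round(4),"mean f,r",mu.round(4),"dir",V[0],"ang",np.arctan(V[0][1]/V[0][0]), "ext",np.percentile(t,[2,98]).round(4))
    red=(c[...,0]>90)&(c[...,1]<60)&(c[...,2]<60)&(np.hypot(fr,rt)<.07)&(h>-.01)
    if red.sum(): print(k,"nose f,r,h",np.median(np.c_[fr[red],rt[red],h[red]],0).round(4))
E
```

```text
side lock top n 137 5/95 [[0.0188, 0.0948, 0.1896], [0.0389, 0.1123, 0.1995]]
side handle 161 [0.0635 0.0008 0.2054] [0.06011872 0.0694578 ]
side disc 694 height med -0.0003 front 1/99 [-0.0439  0.0399] right [-0.044   0.0368]
  normal [-0.566 -0.007  0.825]
side bar n 223 h 0.038 mean f,r [0.0119 0.0011] dir [0.93902773 0.34384141] ang 0.35100468657716133 ext [-0.0261  0.0276]
side nose f,r,h [0.0325 0.0159 0.0387]
top lock top n 133 5/95 [[0.0207, 0.093, 0.1906], [0.04, 0.1103, 0.2009]]
top handle 255 [0.0661 0.0011 0.2063] [0.06213152 0.07239578]
top disc 803 height med -0.0004 front 1/99 [-0.0451  0.0391] right [-0.0341  0.0406]
  normal [-0.573 -0.009  0.819]
top bar n 241 h 0.0384 mean f,r [0.0082 0.0035] dir [0.93338603 0.35887396] ang 0.3670612105625749 ext [-0.0254  0.0276]
```

```bash
cat >> h.py <<'E'
s_,c_=np.sin(np.radians(35)),np.cos(np.radians(35))
N=np.array((-s_,0,c_)); F=np.array((-c_,0,-s_)); Rt=np.array((0,-1.,0)); G=np.array((-.044,0,.218))
def rows(stand_pts, psi_stand=0.0):
    """stand-frame TCP targets -> tool-axis rows"""
    from station import monitor
    st=np.load("st.npy"); o=monitor.get_obs(); R=Rn.from_rotvec(o["tool_rot"]).as_matrix(); p0=o["tool_pos"]
    cur=np.arctan2(R[1,0],R[0,0]); d=(psi_stand+st[2]-cur+np.pi/2)%np.pi-np.pi/2
    out=[]
    for P in stand_pts:
        t=R.T@(S(st,P)[0]-p0); out.append([*t.round(4),round(float(-d),3)])
    print("now stand pos", tostand(p0).round(4),"tool z",R[:,2].round(3),"q6",o["q"][5].round(2))
    for r in out: print(*r,sep=", ",end=",\n")
def tostand(p):
    st=np.load("st.npy"); a=st[2]; Rz=np.array([[np.cos(a),-np.sin(a),0],[np.sin(a),np.cos(a),0],[0,0,1]])
    return (np.asarray(p)-[st[0],st[1],0])@Rz
def push(th,gap=0,r=.025,hx=.0145,hy=.011,dz=.016):
    d=np.cos(th)*F+np.sin(th)*Rt; p=-np.sin(th)*F+np.cos(th)*Rt
    E=G+r*d-.007*p+.012*N
    m=np.array([-d[1],d[0]]); m/=np.linalg.norm(m)
    if m@p[:2]<0: m=-m
    C=E[:2]-m*(hx*abs(m[0])+hy*abs(m[1])+gap)
    z=E[2]-dz
    cl=min((np.array([C[0]+a*hx,C[1]+b*hy,z])-(G-.027*N))@N for a in(-1,1) for b in(-1,1))
    return np.array([*C,z]),cl
E
python3 - <<'E'
from h import *
for th in np.arange(.2,2.3,.2):
    P,c=push(th); print(round(th,2),P.round(4),"clear",round(c,4))
P,_=push(.3,.012); print("start",P)
rows([[-.25,-.3,.33],[P[0],P[1],.33],P])
E
```

```text
0.2 [-0.0755  0.0156  0.197 ] clear 0.0195
0.4 [-0.0795  0.0113  0.1971] clear 0.0219
0.6 [-0.0824  0.0053  0.1977] clear 0.0241
0.8 [-0.0835 -0.0017  0.199 ] clear 0.0257
1.0 [-0.0827 -0.0089  0.2007] clear 0.0267
1.2 [-0.08   -0.0156  0.2029] clear 0.027
1.4 [-0.0758 -0.0212  0.2054] clear 0.0266
1.6 [-0.0708 -0.0255  0.2082] clear 0.026
1.8 [-0.0678 -0.029   0.2112] clear 0.0268
2.0 [-0.0639 -0.0318  0.2141] clear 0.0269
2.2 [-0.059  -0.0336  0.217 ] clear 0.0265
start [-0.08182613  0.02494493  0.19694434]
now stand pos [-0.3936 -0.4424  0.1963] tool z [ 0. -0. -1.] q6 -0.12
-0.1063, -0.1721, -0.1337, -1.343,
-0.3848, -0.4093, -0.1337, -1.343,
-0.3848, -0.4093, -0.0006, -1.343,
```

>>> step_arm(
  targets=[0,0,-0.13,0,0,0,-0.13,0,0,0,-0.13,0,0,0,-0.13,0,-0.385,-0.409,-0.13,-1.343,-0.385,-0.409,-0.13,-1.343,-0.385,-0.409,-0.13,-1.343,-0.385,-0.409,-0.13,-1.343,-0.385,-0.409,-0.13,-1.343,-0.385,-0.409,-0.13,-1.343,-0.385,-0.409,-0.13,-1.343,-0.385,-0.409,-0.13,-1.343],
  grip=0,
  force=30,
)

```text
t: 4.0
tool_pos: [0.3922, -0.2481, 0.3264]
tool_rot: [3.136, -0.175, 0.001]
contact_force: [0.5, 0.2, 0.5]
opening: -0.0002
```

>>> step_arm(
  targets=[0,0,0,0],
)

```text
t: 4.08
tool_pos: [0.3941, -0.2429, 0.3271]
tool_rot: [-3.137, 0.157, -0.005]
contact_force: [-0.4, -1.0, 0.6]
opening: -0.0002
```

```bash
python3 - <<'E'
from h import *
P,_=push(.3,.012,dz=.022)
rows([[P[0],P[1],.33],P])
E
```

```text
now stand pos [-0.2051 -0.1586  0.3271] tool z [ 0.004  0.001 -1.   ] q6 -0.61
0.058, -0.2134, -0.0025, -0.326,
0.0575, -0.2132, 0.1366, -0.326,
```

>>> step_arm(
  targets=[0.058,-0.213,0,-0.326,0.058,-0.213,0,-0.326,0.058,-0.213,0,-0.326,0.058,-0.213,0,-0.326,0.058,-0.213,0,-0.326,0.058,-0.213,0,-0.326,0.058,-0.213,0,-0.326,0.058,-0.213,0,-0.326],
)

```text
t: 4.75
tool_pos: [0.4732, -0.0365, 0.3274]
tool_rot: [3.121, 0.356, 0.005]
contact_force: [-0.0, -0.5, 0.4]
opening: -0.0
```

```bash
python3 - <<'E'
from h import *
P,_=push(.3,.012,dz=.022)
rows([[P[0],P[1],.33],P])
E
```

```text
now stand pos [-0.0818  0.0249  0.3274] tool z [ 0.003 -0.    -1.   ] q6 -0.46
-0.0, -0.0001, -0.0026, 0.001,
-0.0005, -0.0002, 0.1365, 0.001,
```

Exactly above. Descend, and compute the push arc.

>>> step_arm(
  targets=[0,0,0.04,0,0,0,0.08,0,0,0,0.11,0,0,0,0.125,0,0,0,0.1365,0,0,0,0.1365,0,0,0,0.1365,0],
)

```text
t: 5.33
tool_pos: [0.4738, -0.0375, 0.1914]
tool_rot: [3.121, 0.354, 0.005]
contact_force: [0.9, -0.3, 0.8]
opening: -0.0002
```

```bash
python3 - <<'E'
from h import *
from station import monitor, imaging
print(monitor.get_obs()["contact_force"])
rows([push(t,dz=.022)[0] for t in np.linspace(.35,1.9,12)])
p=imaging.get_image("side");zoom(p,190,50,420,310,2.3,"pics/s1.png")
p=imaging.get_image("top");zoom(p,240,100,460,310,2.8,"pics/t1.png")
a,b=cv2.imread("pics/s1.png"),cv2.imread("pics/t1.png")
E
```

```text
[ 0.8786439  -0.28277462  0.79471402]
now stand pos [-0.0815  0.0238  0.1914] tool z [ 0.004 -0.    -1.   ] q6 -0.46
0.0029, 0.0112, 0.0004, -0.0,
0.0005, 0.015, 0.0001, -0.0,
-0.0012, 0.0196, -0.0005, -0.0,
-0.002, 0.0245, -0.0014, -0.0,
-0.0018, 0.0296, -0.0025, -0.0,
-0.0006, 0.0346, -0.0039, -0.0,
0.0015, 0.0392, -0.0054, -0.0,
0.0043, 0.0433, -0.0072, -0.0,
0.0078, 0.0468, -0.0091, -0.0,
0.011, 0.0497, -0.011, -0.0,
0.013, 0.0521, -0.0131, -0.0,
0.0156, 0.0543, -0.0152, -0.0,
```

View pics/s1.png

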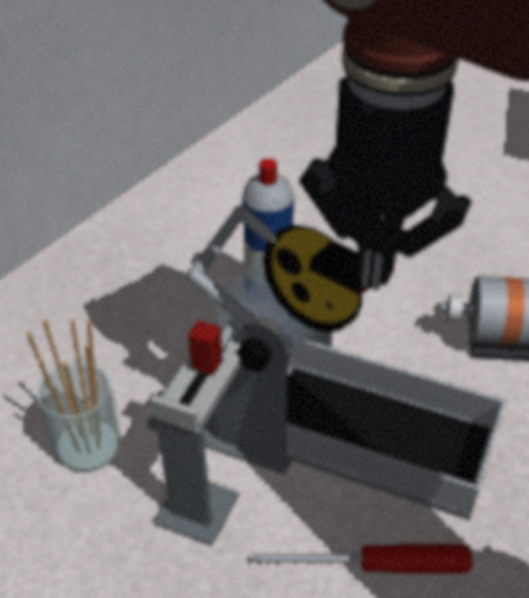

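View pics/t1.png

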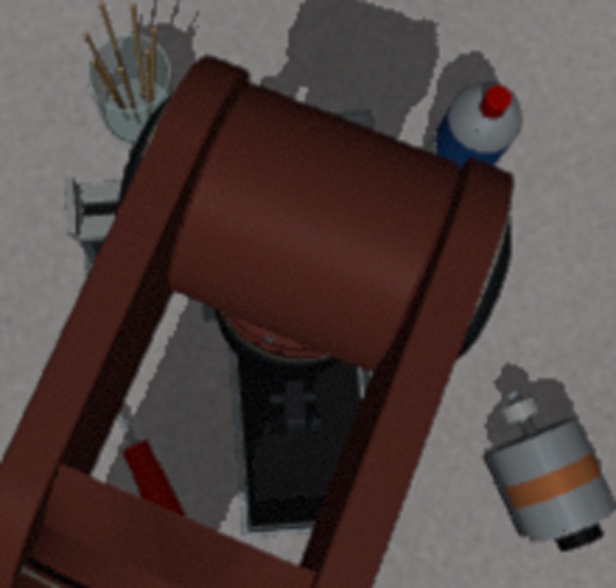

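>>> step_arm(
  targets=[0.003,0.011,0,0,0.0005,0.015,0,0,-0.001,0.02,-0.0005,0,-0.002,0.0245,-0.0015,0,-0.002,0.0295,-0.0025,0,-0.0005,0.0345,-0.004,0,0.0015,0.039,-0.0055,0,0.0045,0.0435,-0.007,0,0.008,0.047,-0.009,0,0.011,0.0495,-0.011,0,0.013,0.052,-0.013,0,0.0155,0.0545,-0.015,0],
)

```text
t: 6.43
tool_pos: [0.5024, -0.087, 0.2085]
tool_rot: [3.12, 0.355, 0.01]
contact_force: [-0.5, 0.2, 1.0]
opening: 0.0002
```

```bash
cat >> h.py <<'E'
def dialang(p):
    """bar angle & holes from depth/colour in the dial frame (jar at rest)"""
    st=np.load("st.npy"); Lq=tostand(cloud(p)); O=G-.027*N
    h=(Lq-O)@N; fr=(Lq-O)@F; rt=-(Lq-O)[...,1]; c=p["color"].astype(int)
    red=(c[...,0]>60)&(c[...,1]<.5*c[...,0])&(c[...,2]<.5*c[...,0])&(np.hypot(fr,rt)<.055)&(h>.0)&(h<.045)
    if red.sum(): 
        q=np.median(np.c_[fr[red],rt[red],h[red]],0); print("nose",red.sum(),q.round(4),"ang",np.arctan2(q[1],q[0]).round(3))
    dark=(c.max(-1)<45)
    m=(h>.034)&(h<.044)&(np.hypot(fr,rt)<.045)&dark
    if m.sum()>20:
        X=np.c_[fr[m],rt[m]]; mu=X.mean(0); V=np.linalg.svd(X-mu,full_matrices=False)[2][0]
        if V@mu<0:V=-V
        print("bar",m.sum(),mu.round(4),"ang",np.arctan2(V[1],V[0]).round(3))
def rectify(p,fn,R=.055,s=5000):
    st=np.load("st.npy"); O=G-.027*N; n=int(2*R*s)
    q=[(-R,-R),(R,-R),(R,R),(-R,R)] # (front, right)
    src=np.float32([proj(p,S(st,O+a*F+b*Rt))[0] for a,b in q]); dst=np.float32([((b+R)*s,(a+R)*s) for a,b in q])
    M=cv2.getPerspectiveTransform(src,dst); im=cv2.warpPerspective(np.ascontiguousarray(p["color"][:,:,::-1]),M,(n,n))
    cv2.imwrite(fn,im)
E
python3 - <<'E'
from h import *
from station import monitor, imaging
o=monitor.get_obs();print(o["contact_force"],tostand(o["tool_pos"]))
p=imaging.get_image("side");zoom(p,190,50,420,310,2.3,"pics/s2.png")
dialang(p); rectify(p,"pics/r2.png")
E
```

```text
[-0.5351202   0.22456206  1.02497751] [-0.06468541 -0.0308996   0.20847238]
bar 148 [ 0.0098 -0.0002] ang 0.361
```

View pics/s2.png

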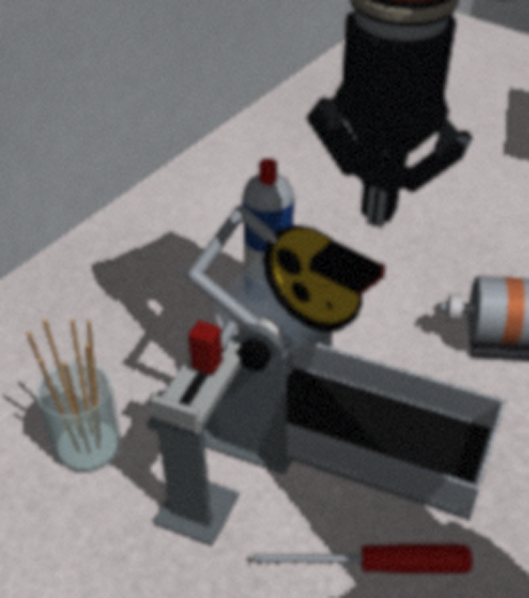

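View pics/r2.png

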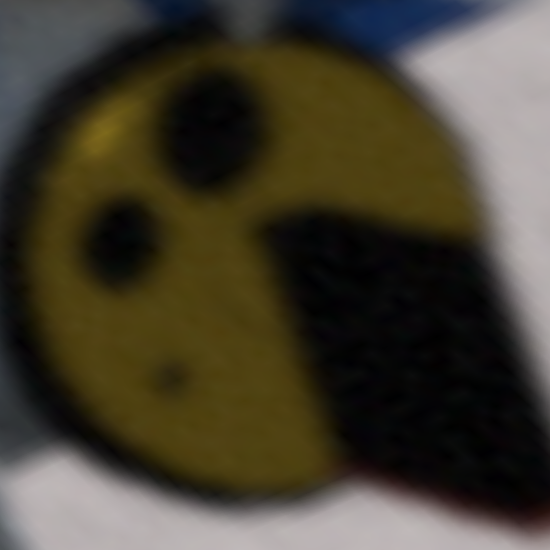

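```bash
python3 - <<'E'
from h import *
from station import monitor, imaging
o=monitor.get_obs();print(tostand(o["tool_pos"]))
p=imaging.get_image("side"); print("cam",tostand(-np.array(p["R"]).T@p["t"]))
uv=proj(p,o["tool_pos"])[0]; print(uv,(uv-[190,50])*2.3)
L=tostand(cloud(p)); u,v=int(190+378/2.3),int(50+213/2.3)
for dv in(-10,-6,-3,0): print(u,v+dv,L[v+dv,u].round(4))
h=(L-(G-.027*N))
m=(L[...,2]>.195)&(abs(L[...,0]+.065)<.05)&(abs(L[...,1]+.035)<.07)
print(o["tool_rot"],o["q"])
E
```

```text
[-0.06419249 -0.03138085  0.20898684]
cam [-0.21247202  0.52211257  0.68735561]
[351.67879598 158.94298614] [371.86123076 250.56886811]
354 132 [-0.0661 -0.0203  0.2816]
354 136 [-0.0669 -0.0203  0.2729]
354 139 [-0.0679 -0.0187  0.2676]
354 142 [-0.0682 -0.0199  0.2599]
[3.11923033 0.35475686 0.0115485 ] [-3.18485092e-01 -2.39475736e-01  1.86472741e+00  1.05316655e-03
  1.50872476e+00 -5.45037563e-01]
```

```bash
python3 - <<'E'
from h import *
from station import monitor, imaging
p=imaging.get_image("side"); L=tostand(cloud(p))
for v in range(136,170,2): print(v,[ (u,L[v,u].round(3).tolist(),p["color"][v,u].tolist()) for u in(350,354)])
zoom(p,300,90,400,190,7,"pics/s2z.png")
E
```

```text
136 [(350, [-0.059, -0.02, 0.271], [39, 41, 43]), (354, [-0.067, -0.018, 0.274], [33, 37, 38])]
138 [(350, [-0.06, -0.021, 0.266], [46, 47, 50]), (354, [-0.068, -0.019, 0.269], [40, 41, 43])]
140 [(350, [-0.06, -0.02, 0.262], [46, 49, 51]), (354, [-0.068, -0.018, 0.266], [41, 45, 46])]
142 [(350, [-0.061, -0.019, 0.258], [54, 54, 58]), (354, [-0.069, -0.018, 0.262], [51, 52, 56])]
144 [(350, [-0.212, 0.522, 0.687], [69, 70, 72]), (354, [-0.069, -0.02, 0.255], [48, 50, 53])]
146 [(350, [-0.062, -0.018, 0.25], [83, 82, 86]), (354, [-0.07, -0.017, 0.253], [55, 58, 60])]
148 [(350, [0.021, -0.317, 0.0], [166, 159, 159]), (354, [-0.069, -0.02, 0.246], [128, 125, 126])]
150 [(350, [0.018, -0.308, 0.001], [179, 172, 173]), (354, [0.008, -0.317, -0.002], [180, 174, 174])]
152 [(350, [0.015, -0.302, -0.001], [181, 174, 173]), (354, [0.004, -0.304, 0.001], [180, 172, 175])]
154 [(350, [0.013, -0.294, -0.001], [181, 173, 173]), (354, [0.002, -0.297, -0.0], [188, 179, 181])]
156 [(350, [0.01, -0.287, -0.003], [182, 174, 176]), (354, [-0.002, -0.287, 0.001], [186, 180, 179])]
158 [(350, [0.007, -0.278, -0.003], [185, 178, 179]), (354, [-0.003, -0.282, -0.002], [187, 181, 180])]
160 [(350, [0.004, -0.268, -0.001], [178, 170, 171]), (354, [-0.007, -0.27, 0.001], [184, 178, 178])]
162 [(350, [-0.067, -0.012, 0.217], [85, 81, 82]), (354, [-0.009, -0.264, -0.001], [176, 169, 169])]
164 [(350, [-0.068, -0.01, 0.214], [4, 11, 6]), (354, [-0.074, -0.015, 0.212], [82, 76, 77])]
166 [(350, [-0.07, -0.004, 0.215], [8, 5, 10]), (354, [-0.075, -0.012, 0.21], [12, 5, 5])]
168 [(350, [-0.071, -0.001, 0.212], [2, 5, 2]), (354, [-0.077, -0.008, 0.209], [15, 6, 9])]
```

View pics/s2z.png

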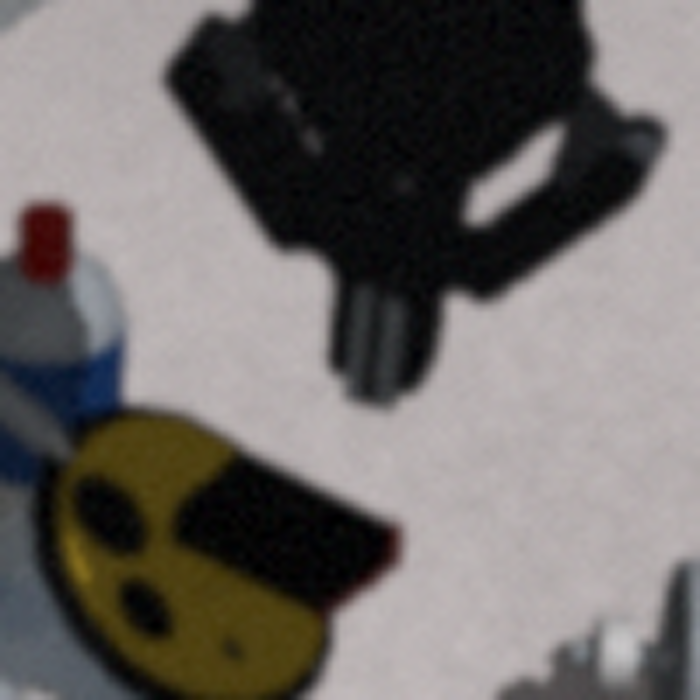

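```bash
python3 - <<'E'
from h import *
from station import monitor, imaging
p=imaging.get_image("side"); st=np.load("st.npy"); o=monitor.get_obs()
for z in (.19,.21,.23,.25): print("s1",z,((proj(p,S(st,(-.0815,.034,z)))[0]-[190,50])*2.3).round(0), "s2", ((proj(p,S(st,(-.0645,-.02,z)))[0]-[190,50])*2.3).round(0))
print(o["t"],o["tool_pos"],o["q"],o["effort"],o["dq"])
L=tostand(cloud(p)); m=(L[...,2]>.23)&(abs(L[...,0]+.065)<.1)&(abs(L[...,1]+.03)<.08)
q=L[m]; 
for z in np.arange(.235,.36,.01):
    k=q[abs(q[:,2]-z)<.005]
    if len(k): print(z.round(3),len(k),k.min(0).round(3),k.max(0).round(3))
p=imaging.get_image("top");cv2.imwrite("pics/t2.png",p["color"][:,:,::-1])
E
```

```text
s1 0.19 [364. 321.] s2 [366. 275.]
s1 0.21 [366. 304.] s2 [368. 258.]
s1 0.23 [368. 285.] s2 [370. 239.]
s1 0.25 [370. 266.] s2 [372. 220.]
6.6333 [ 0.50206591 -0.08683321  0.20827307] [-3.18149833e-01 -2.40612623e-01  1.86685101e+00  1.19647130e-03
  1.50904987e+00 -5.44821421e-01] [-6.66709919e-02 -2.69083089e+01 -3.76673555e+01  2.52306008e-04
 -3.24025692e-02 -8.08050172e-04] [ 0.00131397 -0.00486717  0.00882856  0.00027585 -0.00156418 -0.00149823]
0.235 35 [-0.05  -0.003  0.23 ] [-0.035  0.013  0.237]
0.245 17 [-0.076 -0.027  0.244] [-0.058 -0.018  0.25 ]
0.255 64 [-0.08  -0.033  0.25 ] [-0.053 -0.018  0.26 ]
0.265 68 [-0.08  -0.037  0.26 ] [-0.053 -0.017  0.27 ]
0.275 73 [-0.08  -0.032  0.27 ] [-0.054 -0.016  0.28 ]
0.285 88 [-0.096 -0.036  0.28 ] [-0.037 -0.015  0.29 ]
0.295 229 [-0.104 -0.041  0.29 ] [-0.029 -0.015  0.3  ]
0.305 216 [-0.112 -0.043  0.3  ] [-0.022 -0.012  0.31 ]
0.315 226 [-0.119 -0.042  0.31 ] [-0.015 -0.011  0.32 ]
0.325 270 [-0.127 -0.042  0.32 ] [-0.007 -0.011  0.33 ]
0.335 395 [-0.128 -0.043  0.33 ] [-0.006 -0.008  0.34 ]
0.345 308 [-0.118 -0.035  0.34 ] [-0.016 -0.008  0.35 ]
0.355 262 [-0.109 -0.036  0.35 ] [-0.026 -0.01   0.36 ]
```

View pics/t2.png

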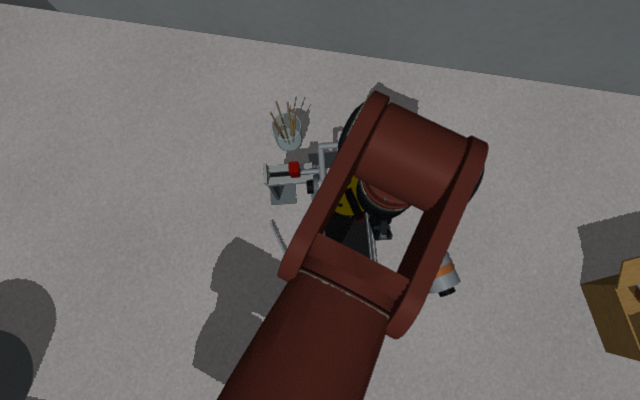

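```bash
python3 - <<'E'
from h import *
d=np.load("scene0.npz"); Q=d["side"]
m=(np.linalg.norm(Q[...,:2]-[.274,-.561],axis=-1)<.08)&(Q[...,2]>.12); q=Q[m]
for z in np.arange(.15,.36,.01):
    k=q[abs(q[:,2]-z)<.005]
    if len(k): print(z.round(3),len(k),k.min(0).round(3),k.max(0).round(3))
E
```

```text
0.24 7 [ 0.244 -0.606  0.243] [ 0.298 -0.516  0.245]
0.25 78 [ 0.242 -0.607  0.245] [ 0.304 -0.506  0.255]
0.26 92 [ 0.242 -0.606  0.255] [ 0.304 -0.508  0.265]
0.27 94 [ 0.242 -0.606  0.265] [ 0.305 -0.505  0.275]
0.28 92 [ 0.242 -0.609  0.275] [ 0.307 -0.506  0.285]
0.29 88 [ 0.231 -0.619  0.285] [ 0.315 -0.489  0.295]
0.3 172 [ 0.23  -0.623  0.295] [ 0.316 -0.488  0.305]
0.31 159 [ 0.231 -0.621  0.305] [ 0.315 -0.49   0.315]
0.32 180 [ 0.231 -0.62   0.315] [ 0.315 -0.492  0.325]
0.33 200 [ 0.231 -0.618  0.325] [ 0.314 -0.492  0.335]
0.34 202 [ 0.233 -0.614  0.335] [ 0.312 -0.492  0.345]
0.35 130 [ 0.234 -0.553  0.345] [ 0.283 -0.492  0.355]
```

```bash
cat >> h.py <<'E'
ZOFF=.037
_r=rows
def rows(pts,psi=0.0): # real-tip z
    _r([np.array(P,float)-[0,0,ZOFF] for P in pts],psi)
E
python3 - <<'E'
from h import *
P,_=push(.3,.012,dz=.022)
rows([[P[0],P[1],.25],P])
E
```

```text
now stand pos [-0.0651 -0.0306  0.2082] tool z [ 0.006 -0.001 -1.   ] q6 -0.54
-0.0167, -0.0555, -0.005, 0.001,
-0.017, -0.0557, 0.054, 0.001,
```

>>> step_arm(
  targets=[-0.005,0,-0.007,0,-0.0165,-0.03,-0.007,0,-0.017,-0.0555,-0.007,0,-0.017,-0.0555,-0.005,0,-0.017,-0.0555,0.015,0,-0.017,-0.0555,0.03,0,-0.017,-0.0555,0.045,0,-0.017,-0.0555,0.054,0,-0.017,-0.0555,0.054,0,-0.017,-0.0555,0.054,0],
)

```text
t: 7.52
tool_pos: [0.473, -0.0367, 0.1539]
tool_rot: [3.12, 0.355, 0.009]
contact_force: [0.9, -0.7, -0.0]
opening: 0.0002
```

```bash
python3 - <<'E'
from h import *
from station import monitor, imaging
print(monitor.get_obs()["contact_force"])
rows([push(t,dz=.022)[0] for t in np.linspace(.35,1.9,12)])
p=imaging.get_image("side");zoom(p,190,50,420,310,2.3,"pics/s3.png")
E
```

```text
[ 0.92794395 -0.69845888 -0.01672893]
now stand pos [-0.082   0.0247  0.1539] tool z [ 0.006 -0.001 -1.   ] q6 -0.46
0.0035, 0.0121, -0.0, 0.001,
0.001, 0.0159, -0.0003, 0.001,
-0.0007, 0.0205, -0.0009, 0.001,
-0.0014, 0.0254, -0.0018, 0.001,
-0.0012, 0.0305, -0.0029, 0.001,
-0.0001, 0.0355, -0.0043, 0.001,
0.002, 0.0401, -0.0058, 0.001,
0.0048, 0.0442, -0.0075, 0.001,
0.0083, 0.0477, -0.0094, 0.001,
0.0115, 0.0506, -0.0114, 0.001,
0.0136, 0.053, -0.0135, 0.001,
0.0161, 0.0552, -0.0155, 0.001,
```

View pics/s3.png

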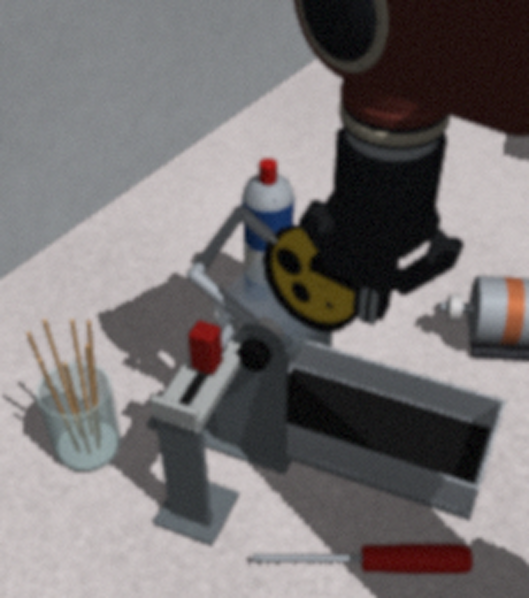

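>>> step_arm(
  targets=[0.0035,0.012,-0.002,0,0.001,0.016,-0.004,0,-0.0005,0.0205,-0.006,0,-0.0015,0.0255,-0.008,0,-0.001,0.0305,-0.009,0,0,0.0355,-0.0105,0,0.002,0.04,-0.012,0,0.005,0.044,-0.0135,0,0.0085,0.0475,-0.0155,0,0.0115,0.0505,-0.0175,0,0.0135,0.053,-0.0195,0,0.016,0.055,-0.0215,0],
)

```text
t: 8.57
tool_pos: [0.5014, -0.0872, 0.1763]
tool_rot: [3.119, 0.355, 0.009]
contact_force: [-2.6, 1.0, -0.4]
opening: 0.0004
```

```bash
python3 - <<'E'
from h import *
from station import monitor, imaging
o=monitor.get_obs();print(o["contact_force"],tostand(o["tool_pos"]))
p=imaging.get_image("side");zoom(p,190,50,420,310,2.3,"pics/s4.png")
dialang(p); rectify(p,"pics/r4.png")
E
```

```text
[-2.57734233  0.9626786  -0.43337187] [-0.06567197 -0.03086662  0.17632135]
bar 141 [-0.002   0.0096] ang 1.602
```

View pics/s4.png

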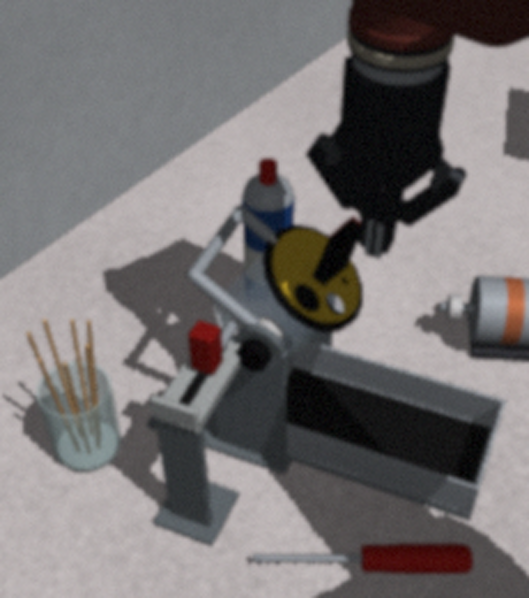

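View pics/r4.png

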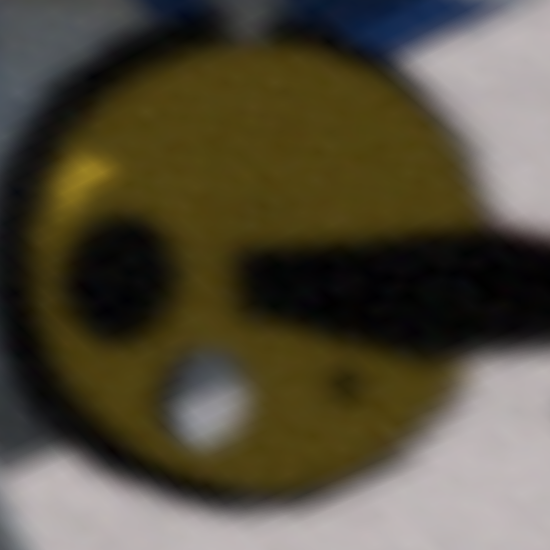

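```bash
python3 - <<'E'
from h import *
rows([push(t,dz=.016)[0] for t in np.linspace(1.9,2.4,6)])
E
```

```text
now stand pos [-0.0652 -0.0313  0.1768] tool z [ 0.007 -0.002 -1.   ] q6 -0.55
-0.0008, -0.0008, 0.0011, 0.0,
0.0013, 0.0005, -0.0004, 0.0,
0.0036, 0.0016, -0.0018, 0.0,
0.0062, 0.0024, -0.0032, 0.0,
0.009, 0.0028, -0.0045, 0.0,
0.012, 0.0029, -0.0058, 0.0,
```

>>> step_arm(
  targets=[0.0015,0.0005,0,0,0.0035,0.0015,-0.002,0,0.006,0.0025,-0.003,0,0.009,0.003,-0.0045,0,0.012,0.003,-0.006,0,0.012,0.003,-0.006,0],
)

```text
t: 9.12
tool_pos: [0.5152, -0.0879, 0.1834]
tool_rot: [3.118, 0.355, 0.013]
contact_force: [-2.3, -0.5, -0.2]
opening: -0.0
```

```bash
cat >> h.py <<'E'
def holes(p):
    st=np.load("st.npy"); rectify(p,"pics/_r.png"); im=cv2.imread("pics/_r.png").astype(int)
    sat=(im.max(-1)-im[...,0]<25)&1  # non-yellow: blue close to max
    b,g,r=im[...,0],im[...,1],im[...,2]; mask=((r-b)<25).astype(np.uint8)
    n,lab,stt,cen=cv2.connectedComponentsWithStats(mask)
    for i in range(1,n):
        x,y=cen[i]; f,rr=(y-275)/5,(x-275)/5; rad=np.hypot(f,rr)
        if 80<stt[i,4]<6000*4 and 18<rad<40: 
            a=np.arctan2(rr,f); print("hole area_d",(2*np.sqrt(stt[i,4]/np.pi)/5).round(1),"rad",rad.round(1),"ang",a.round(3))
E
python3 - <<'E'
from h import *
from station import monitor, imaging
o=monitor.get_obs();print(o["contact_force"],tostand(o["tool_pos"]))
p=imaging.get_image("side")
dialang(p); rectify(p,"pics/r5.png"); holes(p)
E
```

```text
[-2.29035214 -0.48859284 -0.19313545] [-0.05236215 -0.03463257  0.18344712]
bar 162 [-0.0087  0.0087] ang 2.083
hole area_d 22.7 rad 30.0 ang -1.042
hole area_d 18.8 rad 26.7 ang 0.0
```

View pics/r5.png

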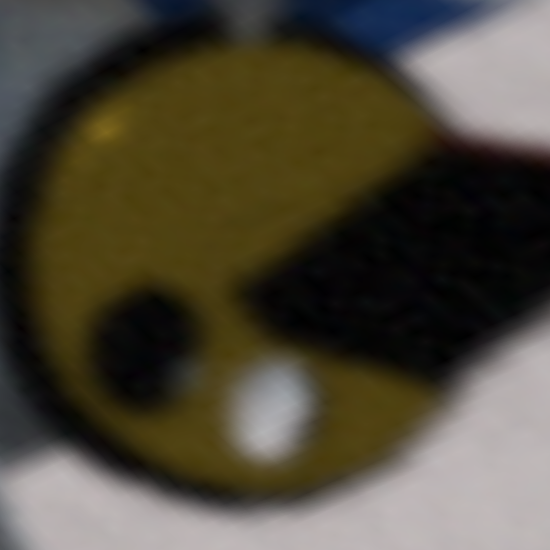

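>>> step_arm(
  targets=[-0.012,0.002,0,0,-0.025,0.003,0,0,-0.028,0.003,-0.03,0,-0.028,0.003,-0.06,0,-0.028,0.003,-0.08,0,-0.028,0.003,-0.08,0],
  grip=0.045,
)

```text
t: 9.67
tool_pos: [0.4911, -0.0978, 0.2698]
tool_rot: [3.113, 0.354, 0.032]
contact_force: [-0.3, 0.4, 1.2]
opening: 0.0447
```

```bash
python3 - <<'E'
from h import *
from station import monitor, imaging
p=imaging.get_image("side"); holes(p)
rows([[.03,.102,.30],[.03,.102,.18]])
E
```

```text
hole area_d 22.8 rad 30.0 ang -1.043
hole area_d 18.9 rad 26.8 ang 0.003
now stand pos [-0.079  -0.0384  0.2671] tool z [ 0.017 -0.005 -1.   ] q6 -0.57
0.109, -0.1404, 0.0045, 0.001,
0.1071, -0.1414, 0.1245, 0.001,
```

>>> step_arm(
  targets=[0.03,-0.03,0,0,0.06,-0.07,0,0,0.08,-0.1,0.002,0,0.1,-0.13,0.004,0,0.109,-0.1405,0.0045,0,0.109,-0.1405,0.0045,0,0.109,-0.1405,0.0045,0],
)

```text
t: 10.3
tool_pos: [0.5647, 0.0641, 0.2616]
tool_rot: [3.114, 0.356, 0.023]
contact_force: [-0.9, 0.7, 0.6]
opening: 0.0451
```

```bash
python3 - <<'E'
from h import *
rows([[.03,.102,.30],[.03,.102,.20],[.03,.102,.18]])
E
```

```text
now stand pos [0.0299 0.1024 0.2616] tool z [ 0.016 -0.006 -1.   ] q6 -0.24
0.0002, 0.0004, -0.0013, 0.002,
-0.0012, -0.0005, 0.0986, 0.002,
-0.0015, -0.0007, 0.1186, 0.002,
```

>>> step_arm(
  targets=[-0.0005,0,0.035,0,-0.001,0,0.065,0,-0.001,-0.0005,0.09,0,-0.0015,-0.0005,0.105,0,-0.0015,-0.0005,0.1185,0,-0.0015,-0.0005,0.1185,0,-0.0015,-0.0005,0.1185,0],
)

```text
t: 10.88
tool_pos: [0.5647, 0.0626, 0.1429]
tool_rot: [3.114, 0.354, 0.022]
contact_force: [0.7, -0.6, 1.1]
opening: 0.0451
```

```bash
python3 - <<'E'
from h import *
from station import monitor, imaging
o=monitor.get_obs();print(o["contact_force"],tostand(o["tool_pos"]))
p=imaging.get_image("side");zoom(p,220,110,360,260,4,"pics/s6.png")
E
```

```text
[ 0.69850717 -0.59440669  1.06292025] [0.02951565 0.10096079 0.14285937]
```

View pics/s6.png

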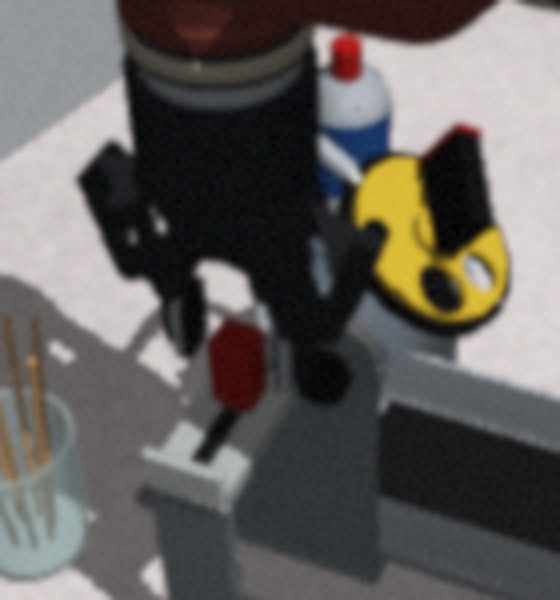

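>>> step_arm(
  targets=[0,0,0,0,0,0,0,0,0,0,0,0,0,0,0,0,0,0,0,0,0,0,0,0],
  grip=0.01,
  force=30,
)

```text
t: 11.43
tool_pos: [0.5671, 0.0626, 0.1466]
tool_rot: [3.112, 0.355, 0.032]
contact_force: [1.8, -1.2, 5.7]
opening: 0.0212
```

```bash
python3 - <<'E'
from h import *
from station import monitor
o=monitor.get_obs(); p=tostand(o["tool_pos"]); print(o["opening"],o["contact_force"])
rows([p+[0,.01,ZOFF],p+[0,.042,ZOFF]])
E
```

```text
0.021215933798453577 [ 1.7924015  -1.16962504  5.7386375 ]
now stand pos [0.0319 0.1004 0.1466] tool z [ 0.021 -0.007 -1.   ] q6 -0.24
0.0, -0.01, -0.0001, 0.001,
0.0001, -0.042, -0.0005, 0.001,
```

>>> step_arm(
  targets=[0,-0.006,0,0,0,-0.012,0,0,0,-0.018,0,0,0,-0.024,0,0,0,-0.029,0,0,0,-0.033,0,0,0,-0.037,0,0,0,-0.04,0,0,0,-0.042,0,0,0,-0.042,0,0],
)

```text
t: 12.27
tool_pos: [0.5584, 0.0991, 0.1466]
tool_rot: [3.102, 0.353, 0.033]
contact_force: [0.8, -16.7, 4.1]
opening: 0.0212
```

```bash
python3 - <<'E'
from h import *
from station import monitor, imaging
o=monitor.get_obs(); p=tostand(o["tool_pos"]); print(p,o["opening"],o["contact_force"])
p=imaging.get_image("side");zoom(p,220,110,360,260,4,"pics/s7.png")
E
```

```text
[0.0315809  0.1379594  0.14656266] 0.021190974929574766 [  0.82687257 -16.72696927   4.06981853]
```

View pics/s7.png

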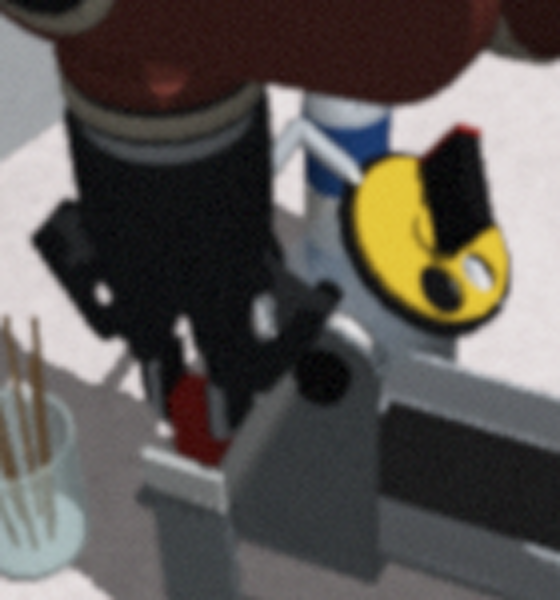

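>>> step_arm(
  targets=[0,-0.004,0,0,0,-0.006,0,0,0,-0.006,0,0],
)

```text
t: 12.57
tool_pos: [0.5584, 0.0988, 0.1465]
tool_rot: [3.089, 0.35, 0.035]
contact_force: [4.1, -21.1, 1.5]
opening: 0.0214
```

>>> step_arm(
  targets=[0,0,0,0,0,0,0,0,0,0,0,0,0,0,0,0],
  grip=0.045,
)

```text
t: 12.9
tool_pos: [0.5581, 0.0997, 0.146]
tool_rot: [3.09, 0.351, 0.034]
contact_force: [-0.1, -0.4, 0.4]
opening: 0.045
```

```bash
python3 - <<'E'
from h import *
from station import monitor, imaging
p=imaging.get_image("side"); L=tostand(cloud(p)); c=p["color"].astype(int)
m=(c[...,0]>60)&(c[...,1]<40)&(c[...,2]<40)&(abs(L[...,1]-.13)<.05)&(abs(L[...,0]-.03)<.04)&(L[...,2]>.165); q=L[m]
print(len(q),np.percentile(q,[3,97],axis=0).round(4).tolist())
hx=monitor.get_obs()
rows([[.03,.138,.22],[.03,.138,.30],[.066,0,.30]])
E
```

```text
331 [[-0.0049, 0.1081, 0.1671], [0.0373, 0.1787, 0.5068]]
now stand pos [0.0314 0.1385 0.1461] tool z [ 0.025 -0.029 -0.999] q6 -0.16
-0.0008, 0.0017, -0.0368, 0.0,
0.0007, 0.0045, -0.1168, 0.0,
0.0366, 0.1424, -0.1114, 0.0,
```

>>> step_arm(
  targets=[-0.001,0.002,-0.03,0,0,0.003,-0.07,0,0.001,0.0045,-0.1,0,0.001,0.0045,-0.1168,0,0.015,0.045,-0.115,0,0.03,0.085,-0.113,0,0.036,0.12,-0.112,0,0.0365,0.1425,-0.1115,0,0.0365,0.1425,-0.1115,0,0.0365,0.1425,-0.1115,0],
  grip=0.034,
)

```text
t: 13.78
tool_pos: [0.6229, -0.0282, 0.2625]
tool_rot: [3.091, 0.348, 0.033]
contact_force: [0.1, -0.1, 0.1]
opening: 0.0339
```

```bash
python3 - <<'E'
from h import *
from station import monitor, imaging
p=imaging.get_image("side"); L=tostand(cloud(p)); c=p["color"].astype(int)
m=(c[...,0]>60)&(c[...,1]<40)&(c[...,2]<40)&(abs(L[...,1]-.13)<.05)&(abs(L[...,0]-.03)<.04)&(L[...,2]>.165)&(L[...,2]<.21); q=L[m]
print(len(q),np.percentile(q,[3,50,97],axis=0).round(4).tolist()); holes(p)
m=(abs(L[...,0]-.066)<.025)&(abs(L[...,1])<.038)&(L[...,2]>.19)&(L[...,2]<.225); q=L[m]
if len(q): print("handle",len(q),np.median(q,0).round(4),np.percentile(q[:,0],[5,95]))
rows([[.066,0,.30],[.066,0,.186]])
zoom(p,190,50,420,310,2.3,"pics/s8.png")
E
```

```text
216 [[0.0179, 0.1343, 0.1675], [0.0251, 0.1468, 0.1926], [0.0379, 0.1502, 0.1998]]
hole area_d 22.7 rad 30.0 ang -1.04
hole area_d 16.0 rad 26.8 ang 0.001
handle 164 [0.0632 0.0007 0.2052] [0.06014895 0.06963695]
now stand pos [0.0659 0.0004 0.2627] tool z [ 0.025 -0.028 -0.999] q6 -0.38
0.0001, 0.0004, -0.0003, 0.0,
-0.0019, -0.0034, 0.1136, 0.0,
```

View pics/s8.png

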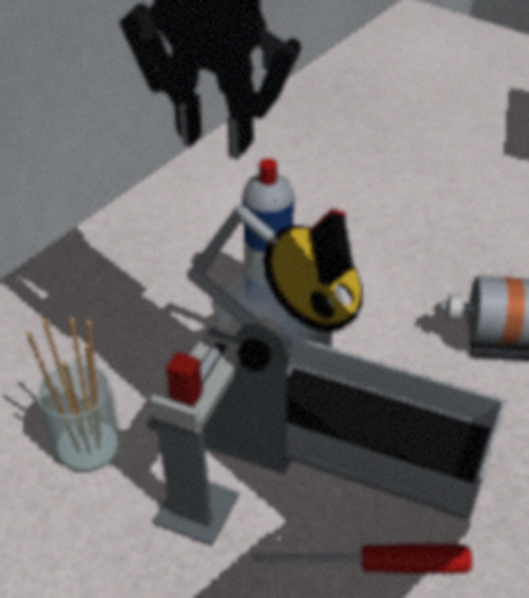

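>>> step_arm(
  targets=[-0.0005,-0.001,0.035,0,-0.001,-0.002,0.065,0,-0.0015,-0.003,0.09,0,-0.002,-0.0035,0.105,0,-0.002,-0.0035,0.1135,0,-0.002,-0.0035,0.1135,0],
)

```text
t: 14.33
tool_pos: [0.621, -0.0258, 0.1466]
tool_rot: [3.092, 0.354, 0.027]
contact_force: [-1.1, 0.5, 0.2]
opening: 0.034
```

```bash
python3 - <<'E'
from h import *
from station import monitor, imaging
o=monitor.get_obs();print(o["contact_force"],tostand(o["tool_pos"]))
p=imaging.get_image("side");zoom(p,240,90,360,220,5,"pics/s9.png")
E
```

```text
[-1.11526876  0.45107656  0.19793328] [0.06462254 0.00214668 0.1465799 ]
```

View pics/s9.png

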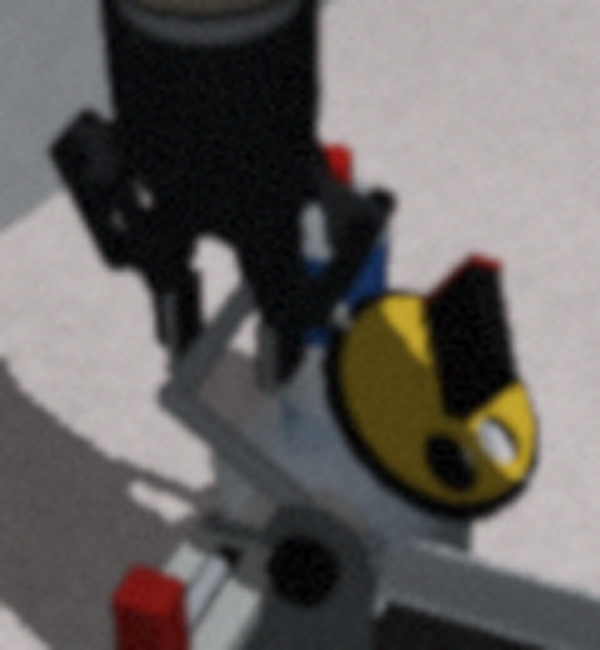

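>>> step_arm(
  targets=[0,0,0,0,0,0,0,0,0,0,0,0,0,0,0,0],
  grip=0.015,
  force=20,
)

```text
t: 14.72
tool_pos: [0.6236, -0.026, 0.1506]
tool_rot: [3.091, 0.353, 0.038]
contact_force: [2.8, 1.7, 2.2]
opening: 0.0149
```

```bash
cat >> h.py <<'E'
def hpos(ph,dz=-.016,dx=0): 
    a=np.radians(35)+ph; return np.array([.080*np.cos(a)+dx,.002,.155+.080*np.sin(a)+dz])
E
python3 - <<'E'
from h import *
from station import monitor
o=monitor.get_obs();print(o["contact_force"],o["opening"])
rows([hpos(t) for t in np.linspace(0,.9,13)[1:]])
E
```

```text
[2.80069891 1.69547382 2.23212417] 0.014883075426723832
now stand pos [0.0671 0.0014 0.1506] tool z [ 0.028 -0.027 -0.999] q6 -0.37
-0.0052, -0.0005, -0.0022, 0.002,
-0.009, -0.0004, -0.0067, 0.002,
-0.0133, -0.0003, -0.011, 0.002,
-0.0178, -0.0001, -0.0149, 0.002,
-0.0226, -0.0, -0.0185, 0.002,
-0.0276, 0.0001, -0.0218, 0.002,
-0.0329, 0.0001, -0.0246, 0.002,
-0.0384, 0.0002, -0.027, 0.002,
-0.044, 0.0003, -0.0291, 0.002,
-0.0498, 0.0003, -0.0306, 0.002,
-0.0557, 0.0003, -0.0318, 0.002,
-0.0617, 0.0004, -0.0325, 0.002,
```

>>> step_arm(
  targets=[-0.005,0,-0.0025,0,-0.009,0,-0.0065,0,-0.0135,0,-0.011,0,-0.018,0,-0.015,0,-0.0225,0,-0.0185,0,-0.0275,0,-0.022,0,-0.033,0,-0.0245,0,-0.0385,0,-0.027,0,-0.044,0,-0.029,0,-0.05,0,-0.0305,0,-0.0555,0,-0.032,0,-0.0615,0,-0.0325,0],
)

```text
t: 15.72
tool_pos: [0.5622, -0.0392, 0.1818]
tool_rot: [3.091, 0.353, 0.037]
contact_force: [2.9, 0.8, 2.6]
opening: 0.0152
```

```bash
python3 - <<'E'
from h import *
from station import monitor, imaging
o=monitor.get_obs();print(o["contact_force"],o["opening"])
p=imaging.get_image("side");zoom(p,220,50,420,270,2.7,"pics/s10.png")
rows([hpos(t) for t in np.linspace(.9,1.8,13)[1:]])
E
```

```text
[2.90124167 0.8168818  2.59188186] 0.015212648605956757
now stand pos [0.0031 0.0025 0.1814] tool z [ 0.025 -0.028 -0.999] q6 -0.41
-0.0043, 0.0005, -0.0006, 0.002,
-0.0103, 0.0005, -0.0004, 0.002,
-0.0162, 0.0004, 0.0002, 0.002,
-0.0221, 0.0004, 0.0013, 0.002,
-0.0279, 0.0003, 0.0029, 0.002,
-0.0336, 0.0002, 0.0048, 0.002,
-0.0391, 0.0002, 0.0072, 0.002,
-0.0444, 0.0001, 0.01, 0.002,
-0.0495, -0.0001, 0.0132, 0.002,
-0.0543, -0.0002, 0.0167, 0.002,
-0.0589, -0.0003, 0.0206, 0.002,
-0.0631, -0.0005, 0.0249, 0.002,
```

View pics/s10.png

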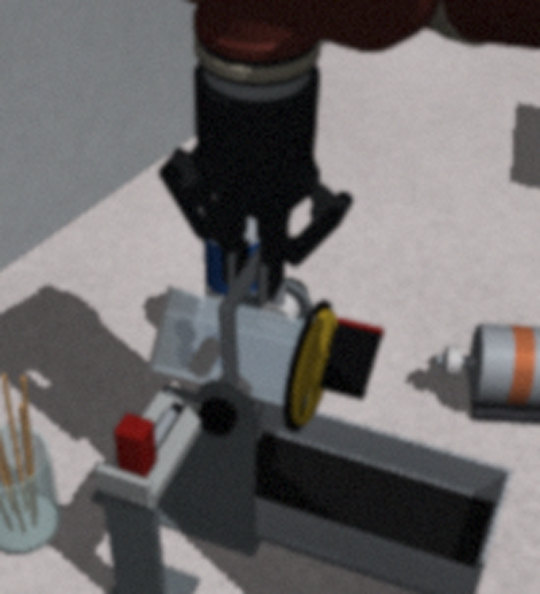

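>>> step_arm(
  targets=[-0.0045,0,-0.0005,0,-0.0105,0,-0.0005,0,-0.016,0,0,0,-0.022,0,0.0015,0,-0.028,0,0.003,0,-0.0335,0,0.005,0,-0.039,0,0.007,0,-0.0445,0,0.01,0,-0.0495,0,0.013,0,-0.0545,0,0.0165,0,-0.059,0,0.0205,0,-0.063,0,0.025,0],
)

```text
t: 16.77
tool_pos: [0.5046, -0.0536, 0.1583]
tool_rot: [3.091, 0.353, 0.055]
contact_force: [17.1, 7.4, 13.1]
opening: 0.015
```

```bash
python3 - <<'E'
from h import *
from station import monitor, imaging
o=monitor.get_obs();print(o["contact_force"],o["opening"],tostand(o["tool_pos"]))
p=imaging.get_image("side");zoom(p,220,50,420,270,2.7,"pics/s11.png")
E
```

```text
[17.1281509   7.36929833 13.05105727] 0.015043689998652621 [-0.055017    0.00118243  0.15825495]
```

View pics/s11.png

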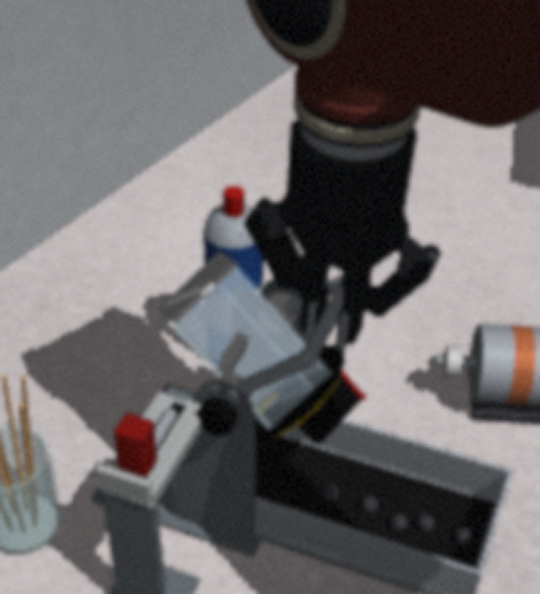

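>>> step_arm(
  targets=[0.001,0,0,0,0.001,0,0,0,0.001,0,0,0,0.001,0,0,0,0.001,0,0,0,0.001,0,0,0],
)

```text
t: 17.32
tool_pos: [0.5051, -0.0534, 0.1577]
tool_rot: [3.091, 0.353, 0.054]
contact_force: [-0.2, -1.9, 0.2]
opening: 0.015
```

```bash
python3 - <<'E'
from h import *
from station import monitor, imaging
o=monitor.get_obs();print(o["contact_force"],tostand(o["tool_pos"]))
p=imaging.get_image("side");zoom(p,290,190,420,290,6,"pics/s12.png"); zoom(p,260,130,380,230,6,"pics/s13.png")
L=tostand(cloud(p))
for i in range(1,6):
    r=imaging.mark_of(f"ball{i}_center",p)
    print([(np.round(x["uv"]),round(x["score"],2),L[int(x["uv"][1]),int(x["uv"][0])].round(3).tolist()) for x in r]) if i==1 else 0
rows([hpos(t) for t in np.linspace(1.75,.85,13)[1:]])
E
```

```text
[-0.1734722  -1.93864455  0.22616632] [-0.05449631  0.0012541   0.15767647]
[(array([354., 239.]), 0.43, [-0.096, 0.002, 0.009])]
now stand pos [-0.0541  0.0012  0.1582] tool z [ 0.039 -0.026 -0.999] q6 -0.47
0.0017, -0.0006, -0.0041, 0.002,
0.0065, -0.0005, -0.0077, 0.002,
0.0116, -0.0004, -0.011, 0.002,
0.0169, -0.0003, -0.0138, 0.002,
0.0223, -0.0002, -0.0163, 0.002,
0.028, -0.0001, -0.0183, 0.002,
0.0338, -0.0, -0.0199, 0.002,
0.0396, 0.0, -0.0211, 0.002,
0.0456, 0.0001, -0.0218, 0.002,
0.0516, 0.0001, -0.0221, 0.002,
0.0576, 0.0001, -0.0219, 0.002,
0.0636, 0.0001, -0.0213, 0.002,
```

View pics/s12.png

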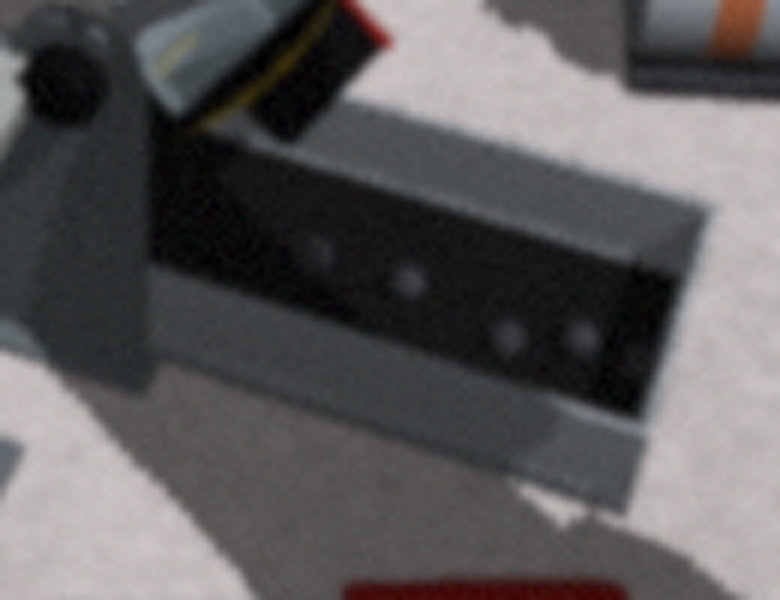

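View pics/s13.png

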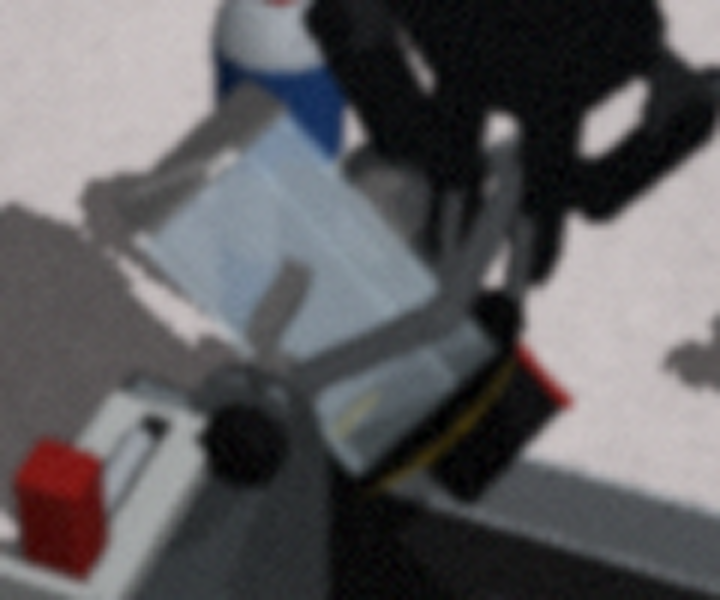

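```bash
python3 - <<'E'
from h import *
from station import monitor, imaging
p=imaging.get_image("side"); g=(255*(p["color"]/255.)**.45).astype(np.uint8)
q=dict(color=g); zoom(q,290,190,420,290,6,"pics/s14.png")
L=tostand(cloud(p)); m=(L[...,2]>.0155)&(L[...,2]<.03)&(L[...,0]>-.2)&(L[...,0]<.0)&(abs(L[...,1])<.05)
n,lab,stt,cen=cv2.connectedComponentsWithStats(m.astype(np.uint8))
for i in range(1,n): print(stt[i,4],cen[i].round(1),L[lab==i].mean(0).round(3))
E
```

```text
2 [329.5 208.5] [-0.018 -0.049  0.026]
1 [327. 210.] [-0.012 -0.05   0.018]
1 [331. 211.] [-0.023 -0.049  0.019]
2 [340.5 213.5] [-0.046 -0.05   0.02 ]
3 [346.7 215. ] [-0.062 -0.049  0.023]
1 [348. 217.] [-0.066 -0.05   0.017]
1 [354. 219.] [-0.08  -0.05   0.016]
1 [356. 219.] [-0.085 -0.05   0.018]
1 [367. 222.] [-0.112 -0.049  0.02 ]
1 [388. 228.] [-0.162 -0.049  0.023]
27 [341.8 232.4] [-0.069  0.003  0.02 ]
28 [357.6 236.8] [-0.106  0.001  0.021]
30 [374.1 246.2] [-0.147  0.011  0.02 ]
28 [386.4 246.2] [-0.172  0.001  0.021]
25 [396.2 249.9] [-0.195  0.002  0.021]
```

View pics/s14.png

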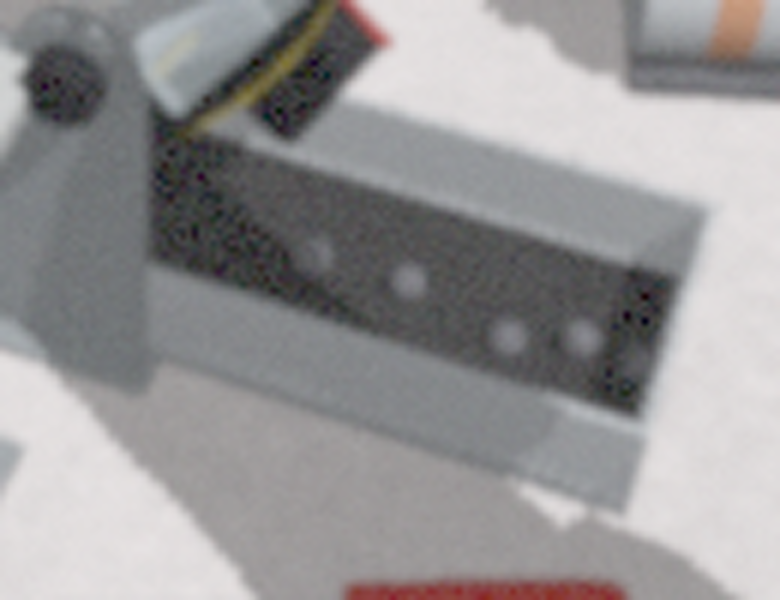

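>>> step_arm(
  targets=[0.0015,0,-0.004,0,0.0065,0,-0.0075,0,0.0115,0,-0.011,0,0.017,0,-0.014,0,0.0225,0,-0.0165,0,0.028,0,-0.0185,0,0.034,0,-0.02,0,0.0395,0,-0.021,0,0.0455,0,-0.022,0,0.0515,0,-0.022,0,0.0575,0,-0.022,0,0.0635,0,-0.0215,0],
)

```text
t: 18.67
tool_pos: [0.5672, -0.0382, 0.1817]
tool_rot: [3.091, 0.353, 0.056]
contact_force: [-3.0, -1.0, 1.1]
opening: 0.0151
```

```bash
python3 - <<'E'
from h import *
from station import monitor, imaging
o=monitor.get_obs();print(o["contact_force"],o["opening"])
rows([hpos(t,dx=.002) for t in np.linspace(.85,-.05,13)[1:]])
E
```

```text
[-3.01992096 -0.95819489  1.10429358] 0.015077739755338486
now stand pos [0.0095 0.0022 0.1817] tool z [ 0.039 -0.026 -0.999] q6 -0.41
0.0072, 0.0001, 0.0013, 0.002,
0.013, 0.0001, 0.0028, 0.002,
0.0187, 0.0, 0.0047, 0.002,
0.0242, -0.0, 0.0071, 0.002,
0.0295, -0.0001, 0.0099, 0.002,
0.0346, -0.0002, 0.013, 0.002,
0.0395, -0.0003, 0.0165, 0.002,
0.044, -0.0004, 0.0204, 0.002,
0.0483, -0.0006, 0.0246, 0.002,
0.0523, -0.0007, 0.0292, 0.002,
0.0558, -0.0009, 0.034, 0.002,
0.0591, -0.001, 0.039, 0.002,
```

>>> step_arm(
  targets=[0.007,0,0.001,0,0.013,0,0.003,0,0.0185,0,0.0045,0,0.024,0,0.007,0,0.0295,0,0.01,0,0.0345,0,0.013,0,0.0395,0,0.0165,0,0.044,0,0.02,0,0.0485,0,0.0245,0,0.0525,0,0.029,0,0.056,0,0.0335,0,0.059,0,0.0365,0],
)

```text
t: 19.67
tool_pos: [0.6261, -0.0257, 0.1461]
tool_rot: [3.091, 0.353, 0.055]
contact_force: [-3.4, -0.1, 0.3]
opening: 0.0153
```

```bash
python3 - <<'E'
from h import *
from station import monitor, imaging
o=monitor.get_obs();print(o["contact_force"],o["opening"],tostand(o["tool_pos"]))
p=imaging.get_image("side");zoom(p,220,50,420,270,2.7,"pics/s15.png"); holes(p)
E
```

```text
[-3.37431422 -0.10805286  0.26860451] 0.015264902602517649 [0.06958326 0.00118324 0.14612325]
hole area_d 22.3 rad 31.2 ang -1.008
hole area_d 15.7 rad 27.7 ang -0.043
```

View pics/s15.png

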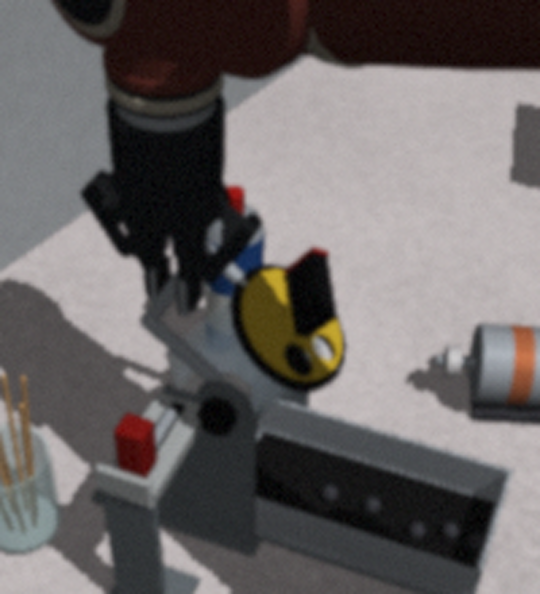

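>>> step_arm(
  targets=[0.002,0,0.002,0,0.004,0,0.004,0,0.006,0,0.005,0,0.008,0,0.006,0,0.009,0,0.006,0],
)

```text
t: 20.13
tool_pos: [0.627, -0.0255, 0.1412]
tool_rot: [3.091, 0.353, 0.02]
contact_force: [-39.1, -4.9, 23.9]
opening: 0.0149
```

```bash
python3 - <<'E'
from h import *
from station import monitor, imaging
o=monitor.get_obs();print(o["contact_force"],o["opening"],tostand(o["tool_pos"]))
p=imaging.get_image("side"); holes(p)
E
```

```text
[-39.09459166  -4.90741443  23.88647908] 0.014944822165217671 [0.07057365 0.00108447 0.14120725]
hole area_d 22.5 rad 30.0 ang -1.042
hole area_d 15.3 rad 26.9 ang 0.018
```

>>> step_arm(
  targets=[-0.001,0,0,0,-0.001,0,0,0,-0.001,0,0,0],
)

```text
t: 20.43
tool_pos: [0.6264, -0.0259, 0.1416]
tool_rot: [3.09, 0.352, 0.022]
contact_force: [-2.4, -0.1, 0.9]
opening: 0.0154
```

>>> step_arm(
  targets=[0,0,0,0,0,0,0,0,0,0,0,0,0,0,-0.03,0,0,0,-0.06,0,0,0,-0.1,0,0,0,-0.14,0,0,0,-0.16,0],
  grip=0.034,
)

```text
t: 21.1
tool_pos: [0.6254, -0.0212, 0.3079]
tool_rot: [3.088, 0.352, 0.034]
contact_force: [0.1, 0.5, 1.3]
opening: 0.0338
```

```bash
python3 - <<'E'
from h import *
from station import monitor, imaging
o=monitor.get_obs();print(o["contact_force"],o["opening"],tostand(o["tool_pos"]))
p=imaging.get_image("side"); holes(p);dialang(p);zoom(p,190,50,420,310,2.3,"pics/s16.png")
L=tostand(cloud(p)); 
m=(abs(L[...,0]-.066)<.025)&(abs(L[...,1])<.038)&(L[...,2]>.18)&(L[...,2]<.225); q=L[m]
if len(q): print("handle",len(q),np.median(q,0).round(4))
c=p["color"].astype(int)
m=(c[...,0]>60)&(c[...,1]<40)&(c[...,2]<40)&(abs(L[...,1]-.13)<.05)&(abs(L[...,0]-.03)<.04)&(L[...,2]>.165)&(L[...,2]<.21); q=L[m]
print(len(q),np.percentile(q,[3,50,97],axis=0).round(4).tolist())
E
```

```text
[0.14716201 0.51278045 1.32986364] 0.0338421341594678 [0.06997247 0.00569155 0.30792873]
hole area_d 22.9 rad 30.0 ang -1.043
hole area_d 15.1 rad 27.1 ang 0.031
nose 5 [-0.0247  0.0289  0.0383] ang 2.277
bar 133 [-0.0084  0.0045] ang 2.199
handle 164 [ 0.0633 -0.      0.2053]
201 [[0.018, 0.1338, 0.1674], [0.024, 0.1462, 0.1949], [0.0377, 0.1502, 0.1996]]
```

View pics/s16.png

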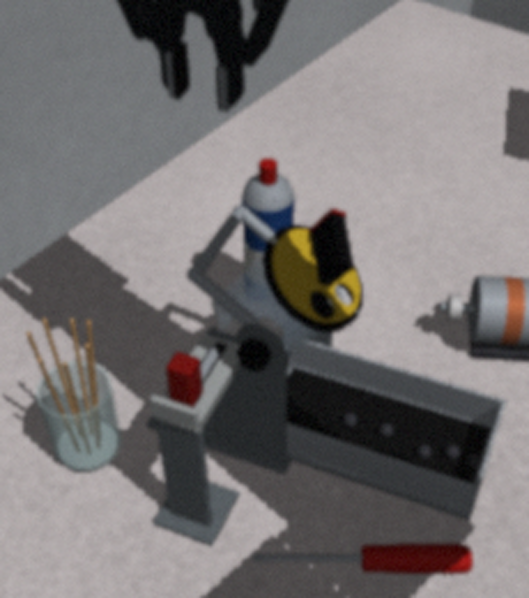

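>>> step_arm(
  targets=[0,0.04,0,0,-0.03,0.08,0,0,-0.06,0.12,0,0,-0.09,0.16,0,0,-0.12,0.2,0,0,-0.15,0.24,0,0,-0.18,0.28,0,0,-0.18,0.3,0,0,-0.18,0.3,0,0,-0.18,0.3,0,0],
)

```text
t: 21.98
tool_pos: [0.517, -0.3587, 0.3174]
tool_rot: [3.087, 0.343, 0.04]
contact_force: [-0.0, 0.5, -0.1]
opening: 0.0335
```

```bash
python3 - <<'E'
from h import *
from station import monitor, imaging
o=monitor.get_obs();print(o["contact_force"],tostand(o["tool_pos"]))
p=imaging.get_image("top"); holes(p);dialang(p);rectify(p,"pics/r17.png");zoom(p,240,100,460,310,3,"pics/t17.png")
p=imaging.get_image("side"); holes(p);dialang(p)
E
```

```text
[-0.03636978  0.53281225 -0.0966148 ] [-0.11131434 -0.29892603  0.31743375]
nose 17 [-0.025   0.0293  0.039 ] ang 2.277
bar 218 [-0.0102  0.0075] ang 2.212
hole area_d 20.1 rad 29.6 ang -1.028
hole area_d 15.6 rad 27.7 ang 0.039
nose 6 [-0.0242  0.0291  0.0386] ang 2.265
bar 134 [-0.0088  0.005 ] ang 2.213
```

View pics/t17.png

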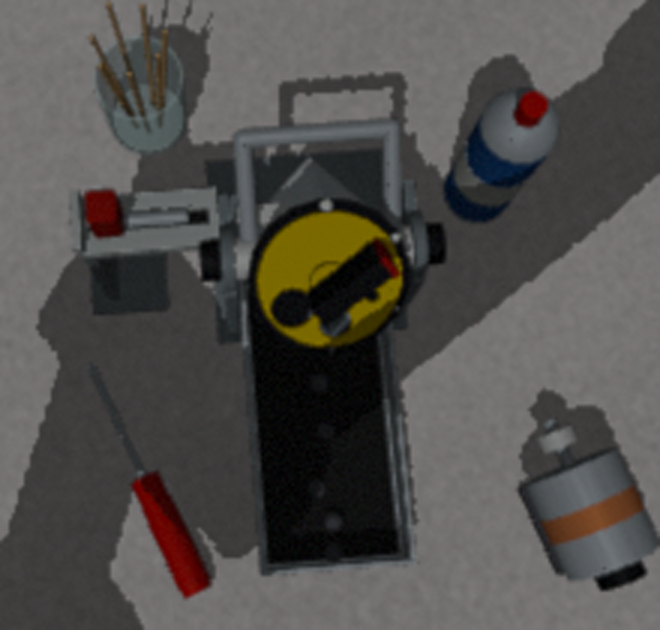

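View pics/r17.png

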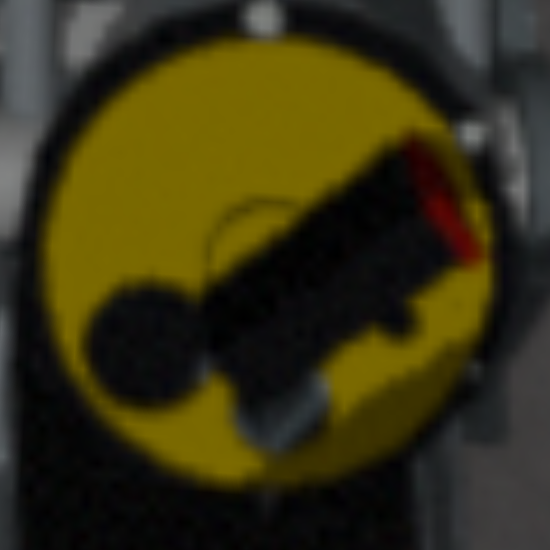

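```bash
python3 - <<'E'
from h import *
from station import monitor, imaging, ticket
p=imaging.get_image("top"); d=np.load("scene0.npz")
for k in("spray","motor","sticks","driver"): print(k,[np.round(x["uv"],1).tolist() for x in imaging.mark_of(k,p)[:1]])
L=tostand(cloud(p)); m=(L[...,2]>.0165)&(L[...,2]<.03)&(L[...,0]>-.2)&(L[...,0]<.0)&(abs(L[...,1])<.045)
n,lab,s,c=cv2.connectedComponentsWithStats(m.astype(np.uint8)); print("balls",[(int(s[i,4]),L[lab==i].mean(0).round(3).tolist()) for i in range(1,n) if s[i,4]>6])
o=monitor.get_obs(); print(o["t"],o["dq"].round(4))
print(ticket.finish_job())
E
```

```text
spray [[399.2, 164.5]]
motor [[344.8, 262.0]]
sticks [[286.7, 138.0]]
driver [[283.5, 258.1]]
balls [(29, [-0.067, 0.0, 0.022]), (29, [-0.104, -0.002, 0.022]), (31, [-0.145, 0.009, 0.022]), (31, [-0.17, -0.001, 0.022]), (29, [-0.193, 0.0, 0.023])]
22.3333 [-0.0017 -0.0022 -0.0018 -0.0029 -0.0009 -0.0008]
the job is handed in; nothing more can be done
None
```

All five balls are out of the dispenser and in the catch pan. The job was handed in at about 22 s, and the network gave no verdict. With the jar still locked, I turned the dial to the middle opening, then slid the lock outwards to its end stop. I then swung the jar forward to its far stop and back to rest, and moved the arm clear.

**What the last checks showed**
- **Balls:** depth from both cameras found five balls lying on the pan floor.
- **Lock:** it moved about 38 mm and then held against 17–21 N of push. It had not moved since.
- **Jar:** it pressed against its rest stop, and the handle is back in its starting position.
- **Surroundings:** the spray can, stick jar and screwdriver were found within a few pixels of where they started. The motor looked in place in the picture, but the network's last reading for it was far off, so I discarded it.

**What disagreed or went less well**
- **Dial angle:** when I set the dial, the hole angles read about 2.09 rad, which is the target. A later recalculation, correcting for the disc's true centre and using the direction of the bar, gave about 2.15–2.2 rad. It is probably 0.06–0.1 rad too far. The balls still ran through the middle hole, and I left the dial as it was so as not to alter the setting after the swing.
- **Fingertip height:** the cameras showed the fingertips about 37 mm higher than the reported TCP. My first dial push passed over the bar without touching it. I corrected for this offset for the rest of the job.
- **Force at the rest stop:** pushing the jar home peaked at about 46 N at the wrist, through the fingers. That is below the 120 N wrist limit but above 40 N. The 40 N limit is stated for the arm and gripper body.

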